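# Balance-check press handles and crate the sound ones

## Task

First turn the brass nut behind the balance stand clockwise by hand until it stops, so that the stand is held down. Then set every press handle across the knife edge of the stand, hub over the edge, all of them side by side, and let go so that the sound ones stay level and those with off-centre weight tip. Once all have been seen balancing or tipping together, put each level one upright, one per cell, in the wooden crate and each one that tipped in the red scrap tray, and leave the other things on the table alone.

Things in the scene. Friction and masses are not known exactly. Their poses are not given: they have to be found in the camera images.
- handle_1: press handle, 0.2 kg, all alike: blue bar 110 long (x) x 36 wide (y) x 14 high; square aluminium hub 26 x 26 on its middle, top 48 above the underside (grip hub above the bar). Origin: centre of underside; z up through hub. Sound: weight centred; faulty: centre of mass 18 mm off along +x or -x. 2-3 sound, 1-2 faulty present. Starts hub up, bar near world x
- handle_2: press handle, 0.2 kg, all alike: blue bar 110 long (x) x 36 wide (y) x 14 high; square aluminium hub 26 x 26 on its middle, top 48 above the underside (grip hub above the bar). Origin: centre of underside; z up through hub. Sound: weight centred; faulty: centre of mass 18 mm off along +x or -x. 2-3 sound, 1-2 faulty present. Starts hub up, bar near world x
- handle_3: press handle, 0.2 kg, all alike: blue bar 110 long (x) x 36 wide (y) x 14 high; square aluminium hub 26 x 26 on its middle, top 48 above the underside (grip hub above the bar). Origin: centre of underside; z up through hub. Sound: weight centred; faulty: centre of mass 18 mm off along +x or -x. 2-3 sound, 1-2 faulty present. Starts hub up, bar near world x
- handle_4: press handle, 0.2 kg, all alike: blue bar 110 long (x) x 36 wide (y) x 14 high; square aluminium hub 26 x 26 on its middle, top 48 above the underside (grip hub above the bar). Origin: centre of underside; z up through hub. Sound: weight centred; faulty: centre of mass 18 mm off along +x or -x. 2-3 sound, 1-2 faulty present. Starts hub up, bar near world x
- handle_5: press handle, 0.2 kg, all alike: blue bar 110 long (x) x 36 wide (y) x 14 high; square aluminium hub 26 x 26 on its middle, top 48 above the underside (grip hub above the bar). Origin: centre of underside; z up through hub. Sound: weight centred; faulty: centre of mass 18 mm off along +x or -x. 2-3 sound, 1-2 faulty present. Starts hub up, bar near world x
- stand: fixed balance stand 116 (x) x 330 (y). Origin: centre of underside; z up. Knife edge along y at x = 0: 320 long, blunt top 10 wide, 45 high. Cork-topped stop rails at x = -50, +50: 12 wide, 33 high. A handle laid across (bar along x, origin within 4 mm of x = 0) stays level if sound, else tips 0.24 rad onto a stop. Room for five; hubs 65 or more apart leave room for fingers
- nut_top (a point): centre of the top of the brass hex nut on the hold-down bracket at the stand's back (stand x = +90, y = 0), 30 across flats, 30 high, top at 69; 8 mm of thin stud stick out above. The stop rail beside it is 33 high: keep fingertips above that. At joint 0 two flats face the stand's +y and -y
- nut (a joint): turn of the nut, rad: 0 to 2.4 (stop, tight), grows clockwise seen from above; starts at 0 to 0.6; it stays where left, friction 0.05 N m. It does not rise or sink. A turn takes two or more grasps
- crate: fixed wooden crate 194 (x) x 134 (y). Origin: centre of underside; z up; floor top at 6. Three cells in a row along x, centres x = -63, 0, +63, y = 0, each 58 (x) x 122 (y) inside: a handle lies with its bar along the crate's y. Dividers and end walls rise to 18, the long sides (y = -64, +64) to 38
- scrap_tray: fixed red open tray, 180 (x) x 160 (y) x 20 high mm, walls and floor 4. Origin: centre of the underside; z up. Takes two handles side by side, bars along its y, at x = -42 and +42
- paint_tube: bystander: paint tube, 114 x 29 x 22 mm, lying behind; leave alone
- eraser: bystander: blue and white eraser 45 x 21 x 13 mm; leave alone
- clip: bystander: metal bulldog clip 58 x 50 x 26 mm; leave alone

How it is judged:
By the outcome, as a careful person would: the job done as asked, in the order asked, and still so for the second after the job is handed in, with the robot touching nothing.
Of handle_1, handle_3, handle_5 only 2 to 3 are there at a start; the rules pass over those that are not, and their reading is None.
Of handle_2, handle_4 only 1 to 2 are there at a start; the rules pass over those that are not, and their reading is None.
At some moment in a run one of handle_1, handle_2, handle_3, handle_4, handle_5 may be knocked a few centimetres aside while the robot is not near it.
It also fails if it takes over 210 s, if anything falls off the work surface, if the arm or the gripper's body presses on something with over 40 N, if the wrist force passes 120 N, or if a joint passes its speed limit or range.

## Robot

A 6-joint arm with a two-finger parallel gripper is mounted at the origin on a cart in front of the work surface, level with it; the furniture and walls round the work are solid. World frame = base frame: x ahead of the robot, y to its left, z up, the work surface at z = 0. Lengths are in m, angles in rad, forces in N, time in s.
With the tool pointing down it reaches from about 0.275 to 0.975 m from the base axis. Payload 8.4 kg.
Tool frame: the origin (TCP) lies midway between the tips of the shut fingers; the grasp point (between the pads) lies 19 mm behind it; x points along the fingers, y is the direction in which the jaws open and shut, and the axes are right-handed (so a half turn about x gives the same grasp; the last joint's range is limited). The gripper opens to 92 mm and grips with 3 to 60 N. Pads are 20 mm wide; open, the fingers measure 128 mm over their backs; the gripper's body (75 mm by 189 mm) begins 69 mm behind the grasp point.
Start: joints at [1.116, 0.353, 1.633, -0, 1.155, -0.002], TCP at [0.273, 0.562, 0.193] pointing down, gripper open.
Joint ranges: [-2.63, 2.63], [-0.92, 2.1], [0.06, 2.66], [-1.3, 4.44], [0, 2.69], [-3.02, 3.02]. Speed limits (rad/s): [2.22, 2.22, 2.79, 3.14, 3.14, 3.14].

## Interface

Orientations are given as a unit quaternion [w, x, y, z].
In Python, from workcell import arm gives the robot as it stands. The module is installed in compiled form; this text tells all that it offers.
- The arm moves only by the shell command python3 -m jog 'ROWS'. ROWS is JSON, a list of rows, each an object of numbers: "x", "y", "z": the shift along the tool's x, y, z in cm; "ax", "ay", "az": the turn, a rotation vector about the tool's x, y, z in rad; "hand": the opening, from -1 (shut) to 1 (fully open). A call has 1 to 10 rows; each row is the pose to reach, as a shift and turn from the pose commanded when the call began, along the tool's axes at that moment; what a row does not reach only later rows make up. A row lasts 1/12 s, in which the tool goes at most 41.7 mm and 7.16 degrees, less where a joint would pass 70% of its speed; a pose out of reach is approached as far as the arm can. A call with a gripper value outside its range is refused whole. The fingers move at their own pace and stop on an object; the grip force is fixed at half the most. Time passes only in rows, so rows that repeat a pose let the fingers close. It gives the time, the measured TCP pose, the force and the opening at its end, in the units of the state.
- arm.observe(): the state, without advancing time (a new reading comes with each control period).
- arm.snapshot(name): name is "scene" or "top" or "wrist"; returns a dict with "color" (420x560x3 uint8, red, green, blue), "depth" (420x560 float32, m along the optical axis (not along the pixel's ray), 0 where there is no reading), "mtx" (3x3 intrinsics, pixels), "R" (3x3) and "t" (3): a world point X has camera coordinates R X + t; the wrist camera has in their place "T_tool_cam" (4x4, takes a point from camera to tool coordinates, whose origin is the TCP and whose axes are the tool frame's). Camera axes: x right, y down, z forward; pixel columns grow to the right and rows downward; lengths in m; the calibration is good to about 2 mm. A picture is of the moment at which its call begins: read the wrist's pose just before it.
- arm.close_job(): hands the job in, once; it reports no verdict.
Trained networks look in a picture, given as the dict that the camera call returned (one of the last four; its "shot" number tells which), for a name from the list of things; names that differ only in an ending like _2 or _b are one class to them, and where a whole thing is asked for, a point or a joint stands for the part that bears it (a point fixed in the world has none). Each returns a list of dicts, best first, with "confidence" (0 to 1); they miss things now and then, are a little off and sometimes report something else, mostly with a low value. They report only what shows in the picture. A call takes as long as a camera call.
- arm.recognise(picture, thing): "uv" ([column, row] in pixels, amid what is visible of it).
The state is a dict: "clock": time; "joint_positions": joint angles; "qvel": joint speeds; "tau": joint torques, N m; "ee_pos": TCP position; "orientation": TCP orientation; "force": force on the tool from outside, world axes, zero at the start; "torque": the same for the moment, N m; "gripper_width": finger opening in m.
Only numpy, scipy, OpenCV 4.12 (cv2) and the standard library are available. Lean on these libraries where they do the work, as an engineer would, in place of code of your own. Each camera call takes 0.05 s, during which the arm holds its last target. There are 200 camera calls.

## Working session

There is one attempt and no reset: what is moved stays moved. The work goes in short steps, Python scripts to look and compute and a shell command to move; the robot and the scene stay as the last step left them, time stands still between calls to the robot, and variables do not carry over. Pictures are saved under pics/ and viewed, about 12 in all and at most 16, crops included, and the job is handed in when it is done.

```bash
mkdir -p pics
cat > h.py <<'E'
import numpy as np, cv2
from workcell import arm
from scipy.spatial.transform import Rotation as Ro
def world(p):
    h,w=p['depth'].shape; u,v=np.meshgrid(np.arange(w),np.arange(h)); K=p['mtx']; d=p['depth']
    c=np.stack([(u-K[0,2])/K[0,0]*d,(v-K[1,2])/K[1,1]*d,d],-1)
    if 'R' in p: return (c-p['t'])@p['R']
    T=p['T_tool_cam']; s=p['state']; t=c@T[:3,:3].T+T[:3,3]
    q=s['orientation']; R=Ro.from_quat([q[1],q[2],q[3],q[0]]).as_matrix()
    return t@R.T+s['ee_pos']
def snap(n,f=None):
    s=arm.observe(); p=arm.snapshot(n); p['state']=s
    if f: cv2.imwrite('pics/'+f,p['color'][...,::-1])
    return p
E
python3 - <<'E'
from h import *
s=arm.observe(); print(s)
p=snap('top','t1.png'); W=world(p); print(p['R'],p['t'],p['mtx'])
for n in ['handle_1','stand','nut_top','crate','scrap_tray','paint_tube','eraser','clip']:
    for r in arm.recognise(p,n)[:6]:
        u,v=map(int,np.round(r['uv'])); print(n,r['uv'],round(r['confidence'],2),W[v,u].round(3))
E
```

```text
{'clock': 0.0, 'joint_positions': array([ 1.11556426e+00,  3.53608121e-01,  1.63411476e+00, -7.22335894e-06,
        1.15515876e+00, -2.40006667e-03]), 'qvel': array([ 0.00084291, -0.00047777, -0.00128448, -0.00096887,  0.00276799,
       -0.00062557]), 'tau': array([-9.77562922e-04, -5.93844795e+01, -3.34207571e+01,  6.95729046e-02,
        2.34691071e-02, -1.02107467e-04]), 'ee_pos': array([0.27322974, 0.56155937, 0.19219698]), 'orientation': array([ 0.68895844,  0.15829047,  0.68916063, -0.15917922]), 'force': array([0.32022718, 0.4556175 , 0.42100472]), 'torque': array([ 0.00454926, -0.04401831,  0.01525446]), 'gripper_width': 0.09169255339549044}
[[ 0.01539276 -0.99987959 -0.00196499]
 [-0.98228731 -0.01475483 -0.18679917]
 [ 0.18674768  0.00480553 -0.98239616]] [0.0448313  0.61155852 0.80730474] [[391.06008127   0.         281.70850574]
 [  0.         391.06008127 211.91364406]
 [  0.           0.           1.        ]]
handle_1 [354.4, 278.4] 0.81 [ 0.469 -0.105  0.047]
handle_1 [321.2, 279.5] 0.7 [ 0.464 -0.033  0.048]
handle_1 [292.7, 287.3] 0.61 [0.448 0.027 0.049]
handle_1 [233.0, 299.3] 0.57 [0.421 0.156 0.048]
stand [290.2, 208.7] 0.65 [0.621 0.036 0.042]
nut_top [239.2, 140.6] 0.57 [0.789 0.159 0.021]
crate [291.0, 205.8] 0.7 [0.628 0.033 0.04 ]
crate [404.1, 240.2] 0.66 [ 0.559 -0.23   0.003]
crate [170.9, 239.7] 0.65 [0.55  0.309 0.008]
scrap_tray [405.1, 239.7] 0.92 [ 0.559 -0.233  0.002]
paint_tube [179.6, 155.1] 0.67 [0.751 0.298 0.022]
paint_tube [404.9, 238.8] 0.39 [ 0.562 -0.234  0.001]
eraser [372.6, 152.7] 0.49 [ 0.764 -0.16   0.02 ]
eraser [231.6, 300.6] 0.48 [0.417 0.158 0.046]
clip [239.1, 140.8] 0.65 [0.789 0.159 0.021]
```

View pics/t1.png

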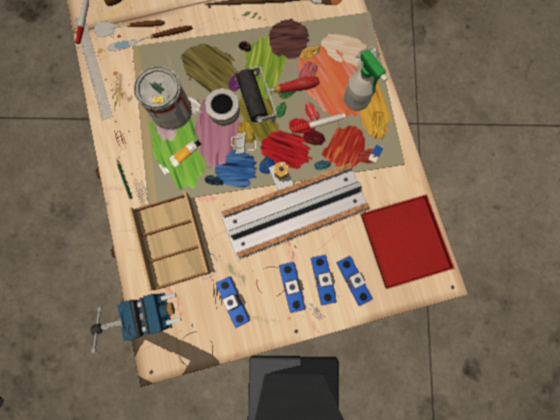

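Run:
```python
from h import *
p=snap('top'); W=world(p); z=W[...,2]
def rect(name,m,big=30):
    m=(m&(p['depth']>0)).astype(np.uint8)
    n,l,st,c=cv2.connectedComponentsWithStats(m)
    for i in range(1,n):
        if st[i,4]<big: continue
        P=W[l==i]
        # rect of xy
        r=cv2.minAreaRect((P[:,:2]*1000).astype(np.float32))
        print(name,st[i,4],'px',c[i].round(),'rect',np.round(r[0]),np.round(r[1]),round(r[2],1),'z',np.median(P[:,2]).round(4))
rect('h44-55',(z>.044)&(z<.056)&(W[...,0]<.54))
rect('z38-50',(z>.039)&(z<.05)&(W[...,0]>.54))
rect('z28-38',(z>.028)&(z<.038)&(W[...,0]>.5))
rect('z13-50',(z>.012)&(z<.05)&(W[...,0]>.4),60)
rect('z>60',(z>.058)&(z<.09)&(W[...,0]>.6),5)
hsv=cv2.cvtColor(p['color'],cv2.COLOR_RGB2HSV)
rect('red',((hsv[...,0]<8)|(hsv[...,0]>172))&(hsv[...,1]>140)&(hsv[...,2]>80),200)
rect('blue',(hsv[...,0]>95)&(hsv[...,0]<125)&(hsv[...,1]>120)&(z>.008)&(z<.02),30)
```

```text
h44-55 145 px [325. 279.] rect [467. -41.] [26. 26.] 12.0 z 0.0479
h44-55 147 px [357. 279.] rect [ 467. -111.] [25. 26.] 26.8 z 0.048
h44-55 142 px [292. 286.] rect [450.  30.] [25. 26.] 15.0 z 0.0479
h44-55 64 px [163. 298.] rect [420. 304.] [23. 32.] 0.8 z 0.054
h44-55 148 px [230. 302.] rect [415. 163.] [25. 26.] 26.9 z 0.0481
h44-55 70 px [172. 320.] rect [379. 284.] [21. 35.] 25.3 z 0.054
h44-55 89 px [109. 325.] rect [365. 415.] [19. 42.] 22.0 z 0.0539
z38-50 452 px [278.  91.] rect [899.  64.] [141. 142.] 89.5 z 0.0437
z38-50 463 px [222. 104.] rect [871. 201.] [79. 76.] 17.0 z 0.0487
z38-50 60 px [355. 102.] rect [ 885. -119.] [61. 21.] 76.1 z 0.0451
z38-50 89 px [175. 117.] rect [843. 315.] [36. 95.] 29.5 z 0.0439
z38-50 876 px [294. 208.] rect [623.  24.] [ 15. 320.] 22.0 z 0.0443
z28-38 183 px [304.  84.] rect [931.  18.] [ 28. 103.] 26.0 z 0.0342
z28-38 51 px [352. 103.] rect [ 888. -112.] [61. 20.] 58.6 z 0.0331
z28-38 77 px [176. 119.] rect [843. 311.] [33. 93.] 34.1 z 0.033
z28-38 49 px [228. 118.] rect [846. 191.] [22. 69.] 20.9 z 0.0319
z28-38 749 px [286. 189.] rec
[... 2842 characters left out ...]
77. 150.] rect [ 772. -171.] [17. 21.] 62.3 z 0.0182
blue 710 px [237. 169.] rect [724. 165.] [93. 80.] 76.0 z 0.0097
blue 116 px [266. 165.] rect [732.  94.] [25. 35.] 64.0 z 0.013
blue 210 px [320. 265.] rect [496. -35.] [44. 33.] 13.3 z 0.0139
blue 216 px [347. 268.] rect [492. -98.] [45. 33.] 27.0 z 0.0143
blue 209 px [288. 272.] rect [480.  38.] [41. 33.] 15.0 z 0.0141
blue 219 px [227. 288.] rect [441. 176.] [44. 35.] 25.2 z 0.014
blue 220 px [326. 294.] rect [436. -49.] [43. 33.] 12.2 z 0.014
blue 213 px [361. 294.] rect [ 439. -125.] [45. 32.] 27.9 z 0.0139
blue 213 px [295. 301.] rect [418.  21.] [42. 33.] 14.4 z 0.014
blue 230 px [239. 315.] rect [387. 148.] [44. 34.] 27.6 z 0.0138
```

```bash
cat >> h.py <<'E'
S=np.array([.624,.0245]); SY=np.radians(22.); CR=np.array([.550,.310]); CY=np.radians(18.2); TR=np.array([.558,-.232]); TY=np.radians(17.2)
def at(o,yaw,x,y): return o+np.array([np.cos(yaw)*x-np.sin(yaw)*y, np.sin(yaw)*x+np.cos(yaw)*y])
def Rdown(psi,tilt=0):
    "tool x down, tool y at yaw psi; tilt about tool z"
    y=np.array([np.cos(psi),np.sin(psi),0]); x=np.array([0,0,-1.]); 
    return np.stack([x,y,np.cross(x,y)],1)@Ro.from_rotvec([0,0,tilt]).as_matrix()
def cur():
    s=arm.observe(); q=s['orientation']; return s,np.array(s['ee_pos']),Ro.from_quat([q[1],q[2],q[3],q[0]]).as_matrix()
def psi_of(R): return np.arctan2(R[1,1],R[0,1])
def go(xyz,psi,tilt=0,flip=True):
    "print row for going to xyz with tool y at yaw psi (mod pi, nearest to q6=0 if flip)"
    s,p,R=cur(); q=s['joint_positions']
    psi0=q[0]+OFF   # psi with q6=0 at the target
    qt=np.arctan2(xyz[1],xyz[0]); 
    if flip:
        c=[psi+k*np.pi for k in range(-3,4)]
        psi=min(c,key=lambda a:abs(SG*(a-(qt+OFF))))
    d=R.T@(np.array(xyz)-p); rv=Ro.from_matrix(R.T@Rdown(psi,tilt)).as_rotvec()
    print('to',np.round(xyz,4),'psi',round(psi,3),'q6 then ~',round(SG*(psi-qt-OFF),2),'| row cm',(d*100).round(2),'rv',rv.round(3),'rows>=',np.ceil(max(np.linalg.norm(rv)/.125,np.linalg.norm(d)/.0417)))
OFF=0;SG=1
E
python3 - <<'E'
from h import *
s,p,R=cur(); print(R.round(3),psi_of(R), s['joint_positions'][0])
w=snap('wrist'); print(w['T_tool_cam'].round(4),w['mtx'])
t=snap('top'); W=world(t)
m=(W[...,0]>.3)&(W[...,0]<1.0)&(abs(W[...,1])<.5)
for a in [(.3,.45,.2,.5),(.78,.95,.25,.4),(.8,1,-.2,.3)]:
    k=(W[...,0]>a[0])&(W[...,0]<a[1])&(W[...,1]>a[2])&(W[...,1]<a[3]); print(a,np.percentile(W[k][:,2],99.5))
go([.707,.058,.20],SY+np.pi/2)
E
python3 -m jog '[{"x":-6,"ax":0.2}]'
python3 - <<'E'
from h import *
s,p,R=cur(); print(psi_of(R),s['joint_positions'][[0,5]],p)
E
```

```text
[[-0.     0.437  0.899]
 [-0.     0.899 -0.437]
 [-1.    -0.     0.   ]] 1.1179882261531058 1.115612784315681
[[-8.000e-04 -2.722e-01  9.622e-01 -1.899e-01]
 [ 1.000e+00 -6.000e-04  7.000e-04 -1.000e-04]
 [ 4.000e-04  9.622e-01  2.722e-01 -7.740e-02]
 [ 0.000e+00  0.000e+00  0.000e+00  1.000e+00]] [[324.11797684   0.         283.16785473]
 [  0.         324.11797684 208.42786642]
 [  0.           0.           1.        ]]
(0.3, 0.45, 0.2, 0.5) 0.08347371502637521
(0.78, 0.95, 0.25, 0.4) 0.12754456858152582
(0.8, 1, -0.2, 0.3) 0.18286388138497067
to [0.707 0.058 0.2  ] psi -1.187 q6 then ~ -1.27 | row cm [ -0.71 -26.36  61.04] rv [ 2.305 -0.    -0.   ] rows>= 19.0
1.118027637362528 [ 1.11559949 -0.00242677] [0.27343756 0.56203702 0.19291792]validation failed for argument at $[0]...
```

```bash
sed -i 's/OFF=0;SG=1/OFF=0;SG=-1/' h.py
python3 -m jog '[{"x":-6,"y":0,"z":0,"ax":0.1,"ay":0,"az":0,"hand":1},{"x":-8,"y":0,"z":0,"ax":0.2,"ay":0,"az":0,"hand":1}]'
python3 - <<'E'
from h import *
s,p,R=cur(); print(psi_of(R),s['joint_positions'][[0,5]],p)
for k in range(6):
  a=SY+np.pi/2-.3+(k-3)*np.pi/3; print(k,a); go([.707,.058,.27],a,flip=False)
E
```

```text
clock: 0.77
ee_pos: [0.2727, 0.5606, 0.2719]
orientation: [0.669, 0.226, 0.67, -0.23]
force: [0.1, 0.8, 0.3]
gripper_width: 0.0919
0.9136761716514457 [1.11558209 0.20189719] [0.27273019 0.56059067 0.27193189]
0 -1.486823891356144
to [0.707 0.058 0.27 ] psi -1.487 q6 then ~ 1.57 | row cm [  0.32 -13.26  65.08] rv [2.4e+00 6.0e-03 1.0e-03] rows>= 20.0
1 -0.43962634015954616
to [0.707 0.058 0.27 ] psi -0.44 q6 then ~ 0.52 | row cm [  0.32 -13.26  65.08] rv [1.353 0.004 0.003] rows>= 16.0
2 0.6075712110370515
to [0.707 0.058 0.27 ] psi 0.608 q6 then ~ -0.53 | row cm [  0.32 -13.26  65.08] rv [0.306 0.002 0.005] rows>= 16.0
3 1.654768762233649
to [0.707 0.058 0.27 ] psi 1.655 q6 then ~ -1.57 | row cm [  0.32 -13.26  65.08] rv [-0.741 -0.001  0.005] rows>= 16.0
4 2.7019663134302467
to [0.707 0.058 0.27 ] psi 2.702 q6 then ~ -2.62 | row cm [  0.32 -13.26  65.08] rv [-1.788 -0.004  0.004] rows>= 16.0
5 3.749163864626844
to [0.707 0.058 0.27 ] psi 3.749 q6 then ~ -3.67 | row cm [  0.32 -13.26  65.08] rv [-2.835e+00 -7.000e-03  2.000e-03] rows>= 23.0
```

```bash
r='x'; python3 -m jog '[{"x":0,"y":-7,"z":34,"ax":0,"ay":0,"az":0,"hand":1},{"x":0,"y":-7,"z":34,"ax":0,"ay":0,"az":0,"hand":1},{"x":0,"y":-7,"z":34,"ax":0,"ay":0,"az":0,"hand":1},{"x":0,"y":-7,"z":34,"ax":0,"ay":0,"az":0,"hand":1},{"x":0,"y":-7,"z":34,"ax":0,"ay":0,"az":0,"hand":1},{"x":0,"y":-7,"z":34,"ax":0,"ay":0,"az":0,"hand":1},{"x":0,"y":-7,"z":34,"ax":0,"ay":0,"az":0,"hand":1},{"x":0,"y":-7,"z":34,"ax":0,"ay":0,"az":0,"hand":1},{"x":0,"y":-7,"z":34,"ax":0,"ay":0,"az":0,"hand":1},{"x":0,"y":-7,"z":34,"ax":0,"ay":0,"az":0,"hand":1}]' | head -3
python3 -m jog '[{"x":4,"y":-6.3,"z":31,"ax":-0.74,"ay":0,"az":0,"hand":1},{"x":4,"y":-6.3,"z":31,"ax":-0.74,"ay":0,"az":0,"hand":1},{"x":4,"y":-6.3,"z":31,"ax":-0.74,"ay":0,"az":0,"hand":1},{"x":4,"y":-6.3,"z":31,"ax":-0.74,"ay":0,"az":0,"hand":1},{"x":4,"y":-6.3,"z":31,"ax":-0.74,"ay":0,"az":0,"hand":1},{"x":4,"y":-6.3,"z":31,"ax":-0.74,"ay":0,"az":0,"hand":1},{"x":4,"y":-6.3,"z":31,"ax":-0.74,"ay":0,"az":0,"hand":1},{"x":4,"y":-6.3,"z":31,"ax":-0.74,"ay":0,"az":0,"hand":1},{"x":4,"y":-6.3,"z":31,"ax":-0.74,"ay":0,"az":0,"hand":1},{"x":4,"y":-6.3,"z":31,"ax":-0.74,"ay":0,"az":0,"hand":1}]'
python3 - <<'E'
from h import *
s,p,R=cur(); print(psi_of(R),s['joint_positions'],p)
w=snap('wrist','w1.png'); W=world(w)
for n in ['nut_top','stand']:
  for r in arm.recognise(w,n)[:2]:
    u,v=map(int,np.round(r['uv'])); print(n,r['uv'],round(r['confidence'],2),W[v,u].round(4))
m=(W[...,2]>.064)&(W[...,2]<.074)&(np.hypot(W[...,0]-.707,W[...,1]-.058)<.04)
P=W[m]; P2=(P[:,:2]*1e4).astype(np.float32)
print(m.sum(),P.mean(0), cv2.minEnclosingCircle(P2))
h=cv2.convexHull(P2)[:,0]/1e4; c=np.array(cv2.minEnclosingCircle(P2)[0])/1e4
# width as function of direction
a=np.radians(np.arange(0,180,2)); pr=h@np.array([np.cos(a),np.sin(a)]); wd=np.ptp(pr,axis=0)
f=[np.mean([np.interp((b+60*k)%180,np.arange(0,182,2),np.append(wd,wd[0])) for k in range(3)]) for b in range(60)]
b=int(np.argmin(f)); print('flat normal yaw',b,'width',min(f),max(f)); th=(112-b)%60; print('theta deg',th)
mid=(pr.max(0)+pr.min(0))/2; A=np.array([np.cos(a),np.sin(a)]).T; print('centre',np.linalg.lstsq(A,mid,rcond=None)[0])
im=w['color'][...,::-1].copy(); ys,xs=np.where(m); 
cv2.imwrite('pics/w1c.png',cv2.resize(im[max(0,ys.min()-60):ys.max()+60,max(0,xs.min()-60):xs.max()+60],None,fx=3,fy=3))
E
```

```text
clock: 1.6
ee_pos: [0.5029, 0.2974, 0.2729]
orientation: [0.67, 0.228, 0.669, -0.228]
clock: 2.43
ee_pos: [0.709, 0.0618, 0.2318]
orientation: [0.706, -0.03, 0.707, 0.03]
force: [-0.8, 0.4, 0.1]
gripper_width: 0.0917
1.6563282825501005 [ 8.44824829e-02  4.60104769e-01  1.38474915e+00  7.06088627e-04
  1.29826293e+00 -1.57203690e+00] [0.7090133  0.06180757 0.23182945]
nut_top [281.0, 182.4] 0.95 [0.7009 0.0593 0.0704]
stand [268.8, 107.2] 0.89 [0.6226 0.0391 0.0409]
568 [0.70508136 0.05805479 0.06749129] ((7057.736328125, 581.5262451171875), 167.54006958007812)
flat normal yaw 28 width 0.02997721174272282 0.03334001963999303
theta deg 24
centre [0.7057595 0.0581129]
```

View pics/w1c.png

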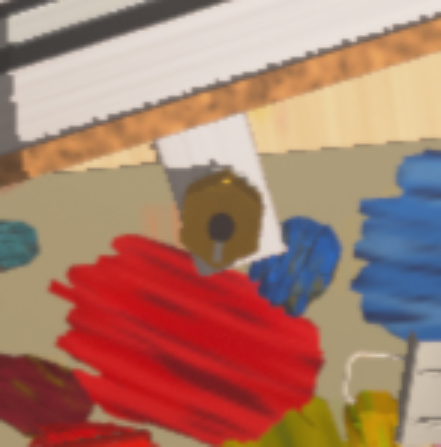

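```bash
python3 -m jog '[{"x":15,"y":-0.34,"z":-0.31,"ax":0.12,"ay":0,"az":0,"hand":0.6},{"x":15,"y":-0.34,"z":-0.31,"ax":0.12,"ay":0,"az":0,"hand":0.6},{"x":15,"y":-0.34,"z":-0.31,"ax":0.12,"ay":0,"az":0,"hand":0.6},{"x":15,"y":-0.34,"z":-0.31,"ax":0.12,"ay":0,"az":0,"hand":0.6},{"x":17,"y":-0.34,"z":-0.31,"ax":0.12,"ay":0,"az":0,"hand":0.6},{"x":18.9,"y":-0.34,"z":-0.31,"ax":0.12,"ay":0,"az":0,"hand":0.6},{"x":18.9,"y":-0.34,"z":-0.31,"ax":0.12,"ay":0,"az":0,"hand":0.6}]' 
python3 -m jog '[{"x":0,"y":0,"z":0,"ax":0,"ay":0,"az":0,"hand":-1},{"x":0,"y":0,"z":0,"ax":0,"ay":0,"az":0,"hand":-1},{"x":0,"y":0,"z":0,"ax":0,"ay":0,"az":0,"hand":-1},{"x":0,"y":0,"z":0,"ax":0,"ay":0,"az":0,"hand":-1},{"x":0,"y":0,"z":0,"ax":0,"ay":0,"az":0,"hand":-1},{"x":0,"y":0,"z":0,"ax":0,"ay":0,"az":0,"hand":-1},{"x":0,"y":0,"z":0,"ax":0,"ay":0,"az":0,"hand":-1}]'
```

```text
clock: 3.17
ee_pos: [0.7028, 0.0596, 0.0403]
orientation: [0.705, 0.011, 0.709, -0.011]
force: [-0.7, 1.1, -0.7]
gripper_width: 0.0735
clock: 3.75
ee_pos: [0.7064, 0.0575, 0.0444]
orientation: [0.707, 0.011, 0.707, -0.012]
force: [-0.0, -5.3, 4.6]
gripper_width: 0.0293
```

```bash
python3 -m jog '[{"x":0,"y":0,"z":0,"ax":0.12,"ay":0,"az":0,"hand":-1},{"x":0,"y":0,"z":0,"ax":0.24,"ay":0,"az":0,"hand":-1},{"x":0,"y":0,"z":0,"ax":0.36,"ay":0,"az":0,"hand":-1},{"x":0,"y":0,"z":0,"ax":0.48,"ay":0,"az":0,"hand":-1},{"x":0,"y":0,"z":0,"ax":0.6,"ay":0,"az":0,"hand":-1},{"x":0,"y":0,"z":0,"ax":0.72,"ay":0,"az":0,"hand":-1},{"x":0,"y":0,"z":0,"ax":0.84,"ay":0,"az":0,"hand":-1},{"x":0,"y":0,"z":0,"ax":0.9,"ay":0,"az":0,"hand":-1},{"x":0,"y":0,"z":0,"ax":0.9,"ay":0,"az":0,"hand":-1}]'
python3 -m jog '[{"x":0,"y":0,"z":0,"ax":0.12,"ay":0,"az":0,"hand":-1},{"x":0,"y":0,"z":0,"ax":0.24,"ay":0,"az":0,"hand":-1},{"x":0,"y":0,"z":0,"ax":0.36,"ay":0,"az":0,"hand":-1},{"x":0,"y":0,"z":0,"ax":0.48,"ay":0,"az":0,"hand":-1},{"x":0,"y":0,"z":0,"ax":0.6,"ay":0,"az":0,"hand":-1},{"x":0,"y":0,"z":0,"ax":0.72,"ay":0,"az":0,"hand":-1},{"x":0,"y":0,"z":0,"ax":0.84,"ay":0,"az":0,"hand":-1},{"x":0,"y":0,"z":0,"ax":0.9,"ay":0,"az":0,"hand":-1},{"x":0,"y":0,"z":0,"ax":0.9,"ay":0,"az":0,"hand":-1}]'
python3 - <<'E'
from h import *
s,p,R=cur(); print(psi_of(R),s['joint_positions'][5],p,s['force'],s['torque'],s['gripper_width'])
E
```

```text
clock: 4.5
ee_pos: [0.7064, 0.0573, 0.0444]
orientation: [0.631, 0.319, 0.631, -0.319]
force: [-1.0, -3.1, 4.4]
gripper_width: 0.029
clock: 5.25
ee_pos: [0.7064, 0.0573, 0.0444]
orientation: [-0.431, -0.561, -0.43, 0.561]
force: [-1.7, -3.3, 5.5]
gripper_width: 0.0289
-0.26241576189447874 0.3420794644026903 [0.70639279 0.05733019 0.04442567] [-1.72384465 -3.34357525  5.51479166] [-0.62329293  0.40846797  0.01697459] 0.02891505561900125
```

```bash
python3 -m jog '[{"x":0,"y":0,"z":0,"ax":0.06,"ay":0,"az":0,"hand":-1},{"x":0,"y":0,"z":0,"ax":0.12,"ay":0,"az":0,"hand":-1},{"x":0,"y":0,"z":0,"ax":0.15,"ay":0,"az":0,"hand":-1},{"x":0,"y":0,"z":0,"ax":0.18,"ay":0,"az":0,"hand":-1},{"x":0,"y":0,"z":0,"ax":0.18,"ay":0,"az":0,"hand":-1}]'
python3 -c "
from h import *
s,p,R=cur(); print(psi_of(R),s['force'],s['torque'],s['tau'][5],s['gripper_width'])"
python3 -m jog '[{"x":0,"y":0,"z":0,"ax":0.03,"ay":0,"az":0,"hand":-1},{"x":0,"y":0,"z":0,"ax":0.06,"ay":0,"az":0,"hand":-1},{"x":0,"y":0,"z":0,"ax":0.06,"ay":0,"az":0,"hand":-1}]'
python3 -c "
from h import *
s,p,R=cur(); print(psi_of(R),s['force'],s['torque'],s['tau'][5],s['gripper_width'])"
```

```text
clock: 5.67
ee_pos: [0.7064, 0.0573, 0.0444]
orientation: [-0.379, -0.597, -0.379, 0.597]
force: [-2.2, -3.9, 6.1]
gripper_width: 0.0292
-0.4391865699070266 [-2.24874723 -3.9175857   6.09378297] [-0.65176754  0.43321588  0.06000499] 0.5755872465670109 0.029184657105420033
clock: 5.92
ee_pos: [0.7064, 0.0573, 0.0444]
orientation: [-0.362, -0.608, -0.361, 0.608]
force: [-1.9, -3.5, 6.1]
gripper_width: 0.0288
-0.4977418477147147 [-1.86717384 -3.53557569  6.0980894 ] [-0.6607481   0.41268477  0.78968151] 1.32683627307415 0.028823032124395655
```

```bash
python3 -m jog '[{"x":0,"y":0,"z":0,"ax":0,"ay":0,"az":0,"hand":0.5},{"x":0,"y":0,"z":0,"ax":0,"ay":0,"az":0,"hand":0.5},{"x":0,"y":0,"z":0,"ax":0,"ay":0,"az":0,"hand":0.5},{"x":-5,"y":0,"z":0,"ax":0,"ay":0,"az":0,"hand":0.5},{"x":-10,"y":0,"z":0,"ax":0,"ay":0,"az":0,"hand":0.5},{"x":-14,"y":0,"z":0,"ax":0,"ay":0,"az":0,"hand":0.5},{"x":-18,"y":0,"z":0,"ax":0,"ay":0,"az":0,"hand":0.5},{"x":-18.8,"y":0,"z":0,"ax":0,"ay":0,"az":0,"hand":0.5},{"x":-18.8,"y":0,"z":0,"ax":0,"ay":0,"az":0,"hand":0.5}]'
cat >> h.py <<'E'
def handles(p,W,lo=.043,hi=.056,big=60,roi=None):
    z=W[...,2]; m=(z>lo)&(z<hi)&(p['depth']>0)
    if roi is not None: m&=(abs(W[...,0]-roi[0])<roi[2])&(abs(W[...,1]-roi[1])<roi[2])
    n,l,st,c=cv2.connectedComponentsWithStats(m.astype(np.uint8)); out=[]
    for i in range(1,n):
        if st[i,4]<big: continue
        P=W[l==i]; r=cv2.minAreaRect((P[:,:2]*1000).astype(np.float32)); out.append(r)
        print('hub',c[i].round(),np.round(r[0],1),np.round(r[1],1),round(r[2],1),'z',np.median(P[:,2]).round(4))
    return out
E
python3 - <<'E'
from h import *
s,p,R=cur(); print(psi_of(R),p)
w=snap('wrist'); W=world(w)
m=(W[...,2]>.064)&(W[...,2]<.074)&(np.hypot(W[...,0]-.706,W[...,1]-.058)<.04)
P=W[m]; P2=(P[:,:2]*1e4).astype(np.float32); h=cv2.convexHull(P2)[:,0]/1e4
a=np.radians(np.arange(0,180,2)); wd=np.ptp(h@np.array([np.cos(a),np.sin(a)]),axis=0)
f=[np.mean([np.interp((b+60*k)%180,np.arange(0,182,2),np.append(wd,wd[0])) for k in range(3)]) for b in range(60)]
print('flat yaw',np.argmin(f),'theta mod60',(112-np.argmin(f))%60, 'want 17.5')
t=snap('top'); W=world(t); handles(t,W,roi=(.45,0,.22))
E
```

```text
clock: 6.67
ee_pos: [0.7093, 0.0583, 0.2387]
orientation: [0.362, 0.611, 0.359, -0.605]
force: [0.8, 0.1, 0.9]
gripper_width: 0.0692
-0.5006265805777216 [0.70925624 0.0583253  0.23866955]
flat yaw 34 theta mod60 18 want 17.5
```

```bash
cat >> h.py <<'E'
def seq(*wps):
    "rows for waypoints (x,y,z,psi[,tilt]), each relative to the one before; psi mod pi nearest q6=0"
    s,p,R=cur(); print('now',p.round(4),'psi',psi_of(R).round(3),'q6',s['joint_positions'][5].round(2),'t',round(s['clock'],2))
    for w in wps:
        x=np.array(w[:3]); psi=w[3]; tilt=w[4] if len(w)>4 else 0; qt=np.arctan2(x[1],x[0])
        psi=min([psi+k*np.pi for k in range(-3,4)],key=lambda a:abs(a-qt))
        Rt=Rdown(psi,tilt); d=R.T@(x-p)*100; rv=Ro.from_matrix(R.T@Rt).as_rotvec()
        print('->',x.round(4),'psi',round(psi,3),'| xyz',d.round(2),'a',rv.round(3),'rows',int(np.ceil(max(np.linalg.norm(rv)/.125,np.linalg.norm(d)/4.17))))
        p,R=x,Rt
E
python3 - <<'E'
from h import *
seq((.467,-.041,.17,np.radians(12.3)))
E
```

```text
now [0.7065 0.058  0.2325] psi -0.501 q6 0.58 t 6.77
-> [ 0.467 -0.041  0.17 ] psi 0.215 | xyz [  6.21 -16.25  20.19] a [-0.716 -0.    -0.001] rows 7
```

```bash
python3 -m jog '[{"x":6.2,"y":-16.25,"z":20.2,"ax":-0.716,"ay":0,"az":0,"hand":0.6},{"x":6.2,"y":-16.25,"z":20.2,"ax":-0.716,"ay":0,"az":0,"hand":0.6},{"x":6.2,"y":-16.25,"z":20.2,"ax":-0.716,"ay":0,"az":0,"hand":0.6},{"x":6.2,"y":-16.25,"z":20.2,"ax":-0.716,"ay":0,"az":0,"hand":0.6},{"x":6.2,"y":-16.25,"z":20.2,"ax":-0.716,"ay":0,"az":0,"hand":0.6},{"x":6.2,"y":-16.25,"z":20.2,"ax":-0.716,"ay":0,"az":0,"hand":0.6},{"x":6.2,"y":-16.25,"z":20.2,"ax":-0.716,"ay":0,"az":0,"hand":0.6},{"x":6.2,"y":-16.25,"z":20.2,"ax":-0.716,"ay":0,"az":0,"hand":0.6},{"x":6.2,"y":-16.25,"z":20.2,"ax":-0.716,"ay":0,"az":0,"hand":0.6}]'
python3 - <<'E'
from h import *
arm.snapshot('top'); arm.snapshot('top')
w=snap('wrist','w2.png'); W=world(w); r=handles(w,W)
t=snap('top'); print('top'); handles(t,world(t),roi=(.45,0,.22))
# stand check from wrist
z=W[...,2]; 
for nm,lo,hi in (('knife',.041,.05),('rail',.03,.036)):
    m=((z>lo)&(z<hi)&(W[...,0]>.54)).astype(np.uint8); n,l,st,c=cv2.connectedComponentsWithStats(m)
    for i in range(1,n):
        if st[i,4]>150: q=cv2.minAreaRect((W[l==i][:,:2]*1000).astype(np.float32)); print(nm,st[i,4],np.round(q[0],1),np.round(q[1],1),round(q[2],1),np.median(W[l==i][:,2]).round(4))
h=r[0] if r else None
for h in r:
    a=np.radians(h[2] if h[2]<45 else h[2]-90); x,y=np.array(h[0])/1000
    if abs(x-.467)<.02 and abs(y+.041)<.02:
        sl=at(S,SY,0,-.04)
        seq((x,y,.06,a),(x,y,.019,a),(x,y,.13,a),(*sl,.13,SY),(*sl,.065,SY),(*sl,.17,SY),(.467,-.111,.17,np.radians(27)))
E
```

```text
clock: 7.52
ee_pos: [0.4654, -0.0411, 0.1687]
orientation: [0.55, 0.444, 0.551, -0.444]
force: [0.1, 0.7, 1.0]
gripper_width: 0.0734
hub [451. 137.] [621.5  26.3] [ 11.5 287.1] 22.1 z 0.0435
hub [279. 121.] [448.3  29.6] [26.  25.8] 15.3 z 0.0462
hub [539. 149.] [693.4  56.6] [ 9.5 29.9] 4.6 z 0.0495
hub [282. 198.] [465.7 -41.8] [25.2 26.3] 12.5 z 0.046
hub [267. 260.] [ 464.8 -111.1] [25.8 26.5] 26.9 z 0.046
top
hub [286. 211.] [615.9  42.7] [ 13.8 279. ] 22.0 z 0.045
hub [292. 286.] [449.8  30.1] [25.2 25.9] 14.7 z 0.0477
hub [230. 302.] [415.2 162.8] [24.9 26.2] 27.1 z 0.0477
knife 3835 [621.4  25.7] [ 14.3 290.4] 22.0 0.043
knife 223 [693.3  56.6] [ 9.3 29.9] 5.3 0.0456
rail 1167 [614.4  23. ] [  3.5 296.5] 22.1 0.0331
rail 3450 [671.5  34.9] [ 13.4 300. ] 22.1 0.0312
rail 2268 [579.  -2.] [ 12.5 236.3] 22.0 0.0311
now [ 0.4679 -0.0406  0.1698] psi 0.214 q6 -0.3 t 7.72
-> [ 0.4657 -0.0418  0.06  ] psi 0.219 | xyz [10.98 -0.25  0.07] a [-0.004 -0.    -0.   ] rows 3
-> [ 0.4657 -0.0418  0.019 ] psi 0.219 | xyz [4.1 0.  0. ] a [0. 0. 0.] rows 1
-> [ 0.4657 -0.0418  0.13  ] psi 0.219 | xyz [-11.1   0.    0. ] a [0. 0. 0.] rows 3
-> [ 0.639  -0.0126  0.13  ] psi 0.384 | xyz [ 0.   17.55  0.91] a [-0.165  0.     0.   ] rows 5
-> [ 0.639  -0.0126  0.065 ] psi 0.384 | xyz [6.5 0.  0. ] a [0. 0. 0.] rows 2
-> [ 0.639  -0.0126  0.17  ] psi 0.384 | xyz [-10.5   0.    0. ] a [0. 0. 0.] rows 3
-> [ 0.467 -0.111  0.17 ] psi 0.471 | xyz [  0.   -19.63   2.68] a [-0.087  0.     0.   ] rows 5
```

View pics/w2.png

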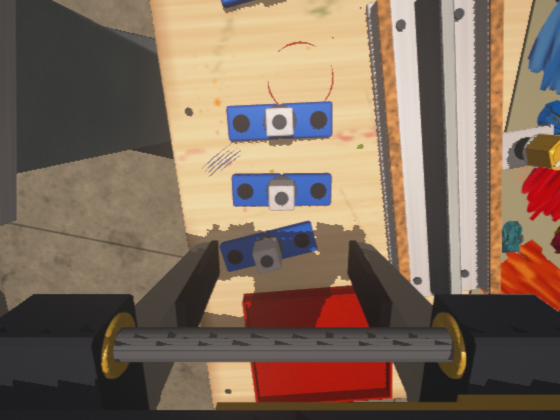

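```bash
sed -i 's/^S=np.array(\[.624,.0245\])/S=np.array([.623,.0239])/' h.py
python3 -m jog '[{"x":4,"y":-0.18,"z":0.06,"ax":0,"ay":0,"az":0,"hand":0.3},{"x":8,"y":-0.18,"z":0.06,"ax":0,"ay":0,"az":0,"hand":0.3},{"x":11,"y":-0.18,"z":0.06,"ax":0,"ay":0,"az":0,"hand":0.3},{"x":13,"y":-0.18,"z":0.06,"ax":0,"ay":0,"az":0,"hand":0.3},{"x":15.1,"y":-0.18,"z":0.06,"ax":0,"ay":0,"az":0,"hand":0.3},{"x":15.1,"y":-0.18,"z":0.06,"ax":0,"ay":0,"az":0,"hand":-1},{"x":15.1,"y":-0.18,"z":0.06,"ax":0,"ay":0,"az":0,"hand":-1},{"x":15.1,"y":-0.18,"z":0.06,"ax":0,"ay":0,"az":0,"hand":-1},{"x":15.1,"y":-0.18,"z":0.06,"ax":0,"ay":0,"az":0,"hand":-1},{"x":15.1,"y":-0.18,"z":0.06,"ax":0,"ay":0,"az":0,"hand":-1}]'
python3 -m jog '[{"x":0,"y":0,"z":0,"ax":0,"ay":0,"az":0,"hand":-1},{"x":0,"y":0,"z":0,"ax":0,"ay":0,"az":0,"hand":-1},{"x":-3,"y":0,"z":0,"ax":0,"ay":0,"az":0,"hand":-1},{"x":-7,"y":0,"z":0,"ax":0,"ay":0,"az":0,"hand":-1},{"x":-11.1,"y":0,"z":0,"ax":0,"ay":0,"az":0,"hand":-1},{"x":-11.1,"y":0,"z":0,"ax":0,"ay":0,"az":0,"hand":-1},{"x":-11.1,"y":0,"z":0,"ax":0,"ay":0,"az":0,"hand":-1}]'
python3 - <<'E'
from h import *
sl=at(S,SY,0,-.04)
seq((*sl,.13,SY),(*sl,.065,SY),(*sl,.17,SY),(.4665,-.111,.17,np.radians(27)))
E
```

```text
clock: 8.55
ee_pos: [0.4661, -0.042, 0.0201]
orientation: [0.551, 0.444, 0.55, -0.443]
force: [-0.1, -0.2, 0.7]
gripper_width: 0.0285
clock: 9.13
ee_pos: [0.4667, -0.0422, 0.1323]
orientation: [0.552, 0.445, 0.549, -0.443]
force: [0.1, 0.2, -3.1]
gripper_width: 0.0258
now [ 0.4667 -0.0422  0.1323] psi 0.214 q6 -0.31 t 9.13
-> [ 0.638  -0.0132  0.13  ] psi 0.384 | xyz [ 0.32 17.35  0.8 ] a [-0.17   0.002 -0.005] rows 5
-> [ 0.638  -0.0132  0.065 ] psi 0.384 | xyz [6.5 0.  0. ] a [0. 0. 0.] rows 2
-> [ 0.638  -0.0132  0.17  ] psi 0.384 | xyz [-10.5   0.    0. ] a [0. 0. 0.] rows 3
-> [ 0.4665 -0.111   0.17  ] psi 0.471 | xyz [  0.   -19.56   2.65] a [-0.087  0.     0.   ] rows 5
```

```bash
python3 -m jog '[{"x":0,"y":17.37,"z":0.9,"ax":-0.17,"ay":0,"az":0,"hand":-1},{"x":0,"y":17.37,"z":0.9,"ax":-0.17,"ay":0,"az":0,"hand":-1},{"x":0,"y":17.37,"z":0.9,"ax":-0.17,"ay":0,"az":0,"hand":-1},{"x":0,"y":17.37,"z":0.9,"ax":-0.17,"ay":0,"az":0,"hand":-1},{"x":0,"y":17.37,"z":0.9,"ax":-0.17,"ay":0,"az":0,"hand":-1},{"x":0,"y":17.37,"z":0.9,"ax":-0.17,"ay":0,"az":0,"hand":-1},{"x":0,"y":17.37,"z":0.9,"ax":-0.17,"ay":0,"az":0,"hand":-1},{"x":0,"y":17.37,"z":0.9,"ax":-0.17,"ay":0,"az":0,"hand":-1}]'
python3 -m jog '[{"x":2,"y":0,"z":0,"ax":0,"ay":0,"az":0,"hand":-1},{"x":4,"y":0,"z":0,"ax":0,"ay":0,"az":0,"hand":-1},{"x":5.3,"y":0,"z":0,"ax":0,"ay":0,"az":0,"hand":-1},{"x":6,"y":0,"z":0,"ax":0,"ay":0,"az":0,"hand":-1},{"x":6.4,"y":0,"z":0,"ax":0,"ay":0,"az":0,"hand":-1},{"x":6.5,"y":0,"z":0,"ax":0,"ay":0,"az":0,"hand":-1},{"x":6.5,"y":0,"z":0,"ax":0,"ay":0,"az":0,"hand":-1},{"x":6.5,"y":0,"z":0,"ax":0,"ay":0,"az":0,"hand":-1}]'
python3 - <<'E'
from h import *
sl=at(S,SY,0,-.04)
seq((*sl,.064,SY))
t=snap('top','t2.png')
E
```

```text
clock: 9.8
ee_pos: [0.6343, -0.0141, 0.1284]
orientation: [0.585, 0.395, 0.587, -0.396]
force: [-0.5, -0.1, -1.9]
gripper_width: 0.0253
clock: 10.47
ee_pos: [0.637, -0.014, 0.0655]
orientation: [0.587, 0.396, 0.586, -0.395]
force: [0.7, -0.1, -2.0]
gripper_width: 0.0255
now [ 0.637  -0.014   0.0655] psi 0.384 q6 -0.41 t 10.47
-> [ 0.638  -0.0132  0.064 ] psi 0.384 | xyz [ 0.15  0.12 -0.03] a [-0.     0.    -0.001] rows 1
```

```bash
python3 -m jog '[{"x":0.1,"y":0.12,"z":0,"ax":0,"ay":0,"az":0,"hand":-1},{"x":0.1,"y":0.12,"z":0,"ax":0,"ay":0,"az":0,"hand":-1},{"x":0.1,"y":0.12,"z":0,"ax":0,"ay":0,"az":0,"hand":0.3},{"x":0.1,"y":0.12,"z":0,"ax":0,"ay":0,"az":0,"hand":0.3},{"x":0.1,"y":0.12,"z":0,"ax":0,"ay":0,"az":0,"hand":0.3},{"x":0.1,"y":0.12,"z":0,"ax":0,"ay":0,"az":0,"hand":0.3},{"x":-2,"y":0.12,"z":0,"ax":0,"ay":0,"az":0,"hand":0.3},{"x":-6,"y":0.12,"z":0,"ax":0,"ay":0,"az":0,"hand":0.3},{"x":-10.5,"y":0.12,"z":0,"ax":0,"ay":0,"az":0,"hand":0.3},{"x":-10.5,"y":0.12,"z":0,"ax":0,"ay":0,"az":0,"hand":0.3}]'
python3 -m jog '[{"x":0,"y":-19.6,"z":2.65,"ax":-0.087,"ay":0,"az":0,"hand":0.5},{"x":0,"y":-19.6,"z":2.65,"ax":-0.087,"ay":0,"az":0,"hand":0.5},{"x":0,"y":-19.6,"z":2.65,"ax":-0.087,"ay":0,"az":0,"hand":0.5},{"x":0,"y":-19.6,"z":2.65,"ax":-0.087,"ay":0,"az":0,"hand":0.5},{"x":0,"y":-19.6,"z":2.65,"ax":-0.087,"ay":0,"az":0,"hand":0.5},{"x":0,"y":-19.6,"z":2.65,"ax":-0.087,"ay":0,"az":0,"hand":0.5},{"x":0,"y":-19.6,"z":2.65,"ax":-0.087,"ay":0,"az":0,"hand":0.5},{"x":0,"y":-19.6,"z":2.65,"ax":-0.087,"ay":0,"az":0,"hand":0.5}]'
cat >> h.py <<'E'
def look(near,slot,nxt=None,tag=''):
    arm.snapshot('top'); arm.snapshot('top')
    w=snap('wrist','w_%s.png'%tag); W=world(w); r=handles(w,W,roi=(.45,0,.25))
    t=snap('top','t_%s.png'%tag); print('top'); r2=handles(t,world(t),lo=.043,hi=.12,roi=(.52,0,.3))
    for h in r:
        a=np.radians(h[2] if h[2]<45 else h[2]-90); x,y=np.array(h[0])/1000+[.0006,.0004]
        if np.hypot(x-near[0],y-near[1])<.05:
            sl=at(S,SY,0,slot)
            seq((x,y,.0195,a),(x,y,.13,a),(*sl,.13,SY),(*sl,.0645,SY),(*sl,.17,SY),*([(nxt[0],nxt[1],.17,np.radians(nxt[2]))] if nxt else []))
E
python3 - <<'E'
from h import *
look((.4665,-.111),-.12,(.4497,.0305,14.9),'3')
E
```

```text
clock: 11.35
ee_pos: [0.6419, -0.0135, 0.1775]
orientation: [0.589, 0.397, 0.583, -0.393]
force: [1.6, 0.4, 0.4]
gripper_width: 0.0599
clock: 12.02
ee_pos: [0.4668, -0.1115, 0.1703]
orientation: [0.603, 0.37, 0.602, -0.369]
force: [0.1, 0.4, 0.2]
gripper_width: 0.0687
hub [513.  58.] [593.9  93.5] [11.4 98.8] 22.5 z 0.0436
hub [336.  50.] [448.3  29.6] [26.  26.1] 14.6 z 0.0461
hub [506. 161.] [646.5  30.2] [66.7 50.6] 14.5 z 0.0449
hub [281. 196.] [ 465.1 -111.1] [25.3 25.1] 26.4 z 0.046
hub [464. 250.] [663.3 -78.6] [11.2 97.8] 22.4 z 0.0435
top
hub [281. 170.] [706.1  58.2] [32.8 29.2] 1.9 z 0.0686
hub [303. 204.] [634.8  26. ] [109.7 309.9] 7.8 z 0.0499
hub [357. 279.] [ 466.4 -110.8] [25.7 25.8] 26.3 z 0.0478
hub [292. 286.] [449.8  30.1] [25.2 25.8] 14.9 z 0.0482
hub [230. 302.] [415.2 162.7] [24.8 25.8] 27.1 z 0.0481
hub [168. 315.] [384.2 282.6] [34.8 57.3] 90.0 z 0.0582
now [ 0.4668 -0.111   0.1698] psi 0.472 q6 -0.71 t 12.22
-> [ 0.4657 -0.1107  0.0195] psi 0.461 | xyz [15.03 -0.08 -0.07] a [ 0.011 -0.    -0.   ] rows 4
-> [ 0.4657 -0.1107  0.13  ] psi 0.461 | xyz [-11.05   0.     0.  ] a [0. 0. 0.] rows 3
-> [ 0.668  -0.0874  0.13  ] psi 0.384 | xyz [ 0.   19.15  6.91] a [0.077 0.    0.   ] rows 5
-> [ 0.668  -0.0874  0.0645] psi 0.384 | xyz [6.55 0.   0.  ] a [0. 0. 0.] rows 2
-> [ 0.668  -0.0874  0.17  ] psi 0.384 | xyz [-10.55   0.     0.  ] a [0. 0. 0.] rows 3
-> [0.4497 0.0305 0.17  ] psi 0.26 | xyz [  0.   -15.82 -19.1 ] a [0.124 0.    0.   ] rows 6
```

View pics/t_3.png

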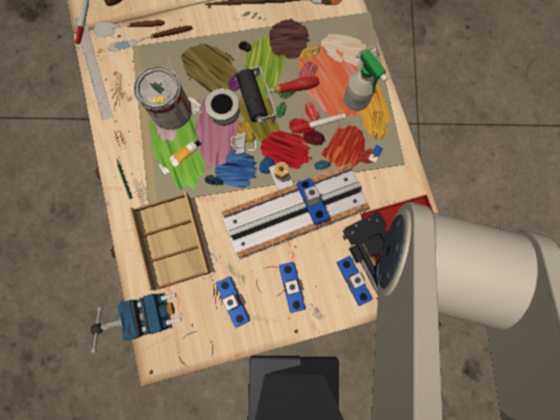

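```bash
python3 -m jog '[{"x":4,"y":-0.08,"z":-0.07,"ax":0.01,"ay":0,"az":0,"hand":0.3},{"x":8,"y":-0.08,"z":-0.07,"ax":0.01,"ay":0,"az":0,"hand":0.3},{"x":11,"y":-0.08,"z":-0.07,"ax":0.01,"ay":0,"az":0,"hand":0.3},{"x":13,"y":-0.08,"z":-0.07,"ax":0.01,"ay":0,"az":0,"hand":0.3},{"x":15.05,"y":-0.08,"z":-0.07,"ax":0.01,"ay":0,"az":0,"hand":0.3},{"x":15.05,"y":-0.08,"z":-0.07,"ax":0.01,"ay":0,"az":0,"hand":-1},{"x":15.05,"y":-0.08,"z":-0.07,"ax":0.01,"ay":0,"az":0,"hand":-1},{"x":15.05,"y":-0.08,"z":-0.07,"ax":0.01,"ay":0,"az":0,"hand":-1},{"x":15.05,"y":-0.08,"z":-0.07,"ax":0.01,"ay":0,"az":0,"hand":-1},{"x":15.05,"y":-0.08,"z":-0.07,"ax":0.01,"ay":0,"az":0,"hand":-1}]'
python3 -m jog '[{"x":0,"y":0,"z":0,"ax":0,"ay":0,"az":0,"hand":-1},{"x":0,"y":0,"z":0,"ax":0,"ay":0,"az":0,"hand":-1},{"x":-3,"y":0,"z":0,"ax":0,"ay":0,"az":0,"hand":-1},{"x":-7,"y":0,"z":0,"ax":0,"ay":0,"az":0,"hand":-1},{"x":-11.05,"y":0,"z":0,"ax":0,"ay":0,"az":0,"hand":-1},{"x":-11.05,"y":0,"z":0,"ax":0,"ay":0,"az":0,"hand":-1},{"x":-11.05,"y":0,"z":0,"ax":0,"ay":0,"az":0,"hand":-1}]'
python3 -m jog '[{"x":0,"y":19.15,"z":6.9,"ax":0.077,"ay":0,"az":0,"hand":-1},{"x":0,"y":19.15,"z":6.9,"ax":0.077,"ay":0,"az":0,"hand":-1},{"x":0,"y":19.15,"z":6.9,"ax":0.077,"ay":0,"az":0,"hand":-1},{"x":0,"y":19.15,"z":6.9,"ax":0.077,"ay":0,"az":0,"hand":-1},{"x":0,"y":19.15,"z":6.9,"ax":0.077,"ay":0,"az":0,"hand":-1},{"x":0,"y":19.15,"z":6.9,"ax":0.077,"ay":0,"az":0,"hand":-1},{"x":0,"y":19.15,"z":6.9,"ax":0.077,"ay":0,"az":0,"hand":-1},{"x":0,"y":19.15,"z":6.9,"ax":0.077,"ay":0,"az":0,"hand":-1}]'
python3 -m jog '[{"x":2,"y":0,"z":0,"ax":0,"ay":0,"az":0,"hand":-1},{"x":4,"y":0,"z":0,"ax":0,"ay":0,"az":0,"hand":-1},{"x":5.3,"y":0,"z":0,"ax":0,"ay":0,"az":0,"hand":-1},{"x":6,"y":0,"z":0,"ax":0,"ay":0,"az":0,"hand":-1},{"x":6.4,"y":0,"z":0,"ax":0,"ay":0,"az":0,"hand":-1},{"x":6.5,"y":0,"z":0,"ax":0,"ay":0,"az":0,"hand":-1},{"x":6.5,"y":0,"z":0,"ax":0,"ay":0,"az":0,"hand":-1},{"x":6.5,"y":0,"z":0,"ax":0,"ay":0,"az":0,"hand":-1}]'
python3 - <<'E'
from h import *
sl=at(S,SY,0,-.12)
seq((*sl,.064,SY))
E
```

```text
clock: 13.05
ee_pos: [0.466, -0.1113, 0.0206]
orientation: [0.602, 0.373, 0.6, -0.372]
force: [-0.7, 0.3, 0.3]
gripper_width: 0.0283
clock: 13.63
ee_pos: [0.4666, -0.1116, 0.1323]
orientation: [0.603, 0.373, 0.599, -0.372]
force: [0.3, 0.4, -2.0]
gripper_width: 0.0253
clock: 14.3
ee_pos: [0.6651, -0.0876, 0.1276]
orientation: [0.585, 0.395, 0.588, -0.396]
force: [-0.3, 0.0, -1.8]
gripper_width: 0.0254
clock: 14.97
ee_pos: [0.6672, -0.0879, 0.0656]
orientation: [0.586, 0.396, 0.586, -0.395]
force: [-0.9, -0.2, 0.4]
gripper_width: 0.0255
now [ 0.6672 -0.0879  0.0656] psi 0.384 q6 -0.52 t 14.97
-> [ 0.668  -0.0874  0.064 ] psi 0.384 | xyz [ 0.16  0.09 -0.02] a [-0.     0.    -0.001] rows 1
```

```bash
python3 -m jog '[{"x":0.1,"y":0.09,"z":0,"ax":0,"ay":0,"az":0,"hand":-1},{"x":0.1,"y":0.09,"z":0,"ax":0,"ay":0,"az":0,"hand":-1},{"x":0.1,"y":0.09,"z":0,"ax":0,"ay":0,"az":0,"hand":0.3},{"x":0.1,"y":0.09,"z":0,"ax":0,"ay":0,"az":0,"hand":0.3},{"x":0.1,"y":0.09,"z":0,"ax":0,"ay":0,"az":0,"hand":0.3},{"x":0.1,"y":0.09,"z":0,"ax":0,"ay":0,"az":0,"hand":0.3},{"x":-2,"y":0.09,"z":0,"ax":0,"ay":0,"az":0,"hand":0.3},{"x":-6,"y":0.09,"z":0,"ax":0,"ay":0,"az":0,"hand":0.3},{"x":-10.5,"y":0.09,"z":0,"ax":0,"ay":0,"az":0,"hand":0.3},{"x":-10.5,"y":0.09,"z":0,"ax":0,"ay":0,"az":0,"hand":0.3}]'
python3 -m jog '[{"x":0,"y":-15.8,"z":-19.1,"ax":0.124,"ay":0,"az":0,"hand":0.5},{"x":0,"y":-15.8,"z":-19.1,"ax":0.124,"ay":0,"az":0,"hand":0.5},{"x":0,"y":-15.8,"z":-19.1,"ax":0.124,"ay":0,"az":0,"hand":0.5},{"x":0,"y":-15.8,"z":-19.1,"ax":0.124,"ay":0,"az":0,"hand":0.5},{"x":0,"y":-15.8,"z":-19.1,"ax":0.124,"ay":0,"az":0,"hand":0.5},{"x":0,"y":-15.8,"z":-19.1,"ax":0.124,"ay":0,"az":0,"hand":0.5},{"x":0,"y":-15.8,"z":-19.1,"ax":0.124,"ay":0,"az":0,"hand":0.5},{"x":0,"y":-15.8,"z":-19.1,"ax":0.124,"ay":0,"az":0,"hand":0.5},{"x":0,"y":-15.8,"z":-19.1,"ax":0.124,"ay":0,"az":0,"hand":0.5}]'
python3 - <<'E'
from h import *
look((.4497,.0305),.04,(.415,.163,27),'4')
E
```

```text
clock: 15.8
ee_pos: [0.6721, -0.0879, 0.1778]
orientation: [0.59, 0.397, 0.583, -0.394]
force: [1.8, -0.4, 0.6]
gripper_width: 0.06
clock: 16.55
ee_pos: [0.451, 0.0305, 0.1704]
orientation: [0.561, 0.431, 0.56, -0.43]
force: [-0.3, -0.5, -1.0]
gripper_width: 0.0693
hub [281.  46.] [413.7 162.4] [26.  26.3] 26.4 z 0.0462
hub [441. 134.] [581.9 123.9] [ 11.3 103.3] 22.5 z 0.0436
hub [281. 196.] [448.5  29.6] [25.3 26.3] 14.3 z 0.0461
hub [461. 255.] [645.6  34. ] [84.3 99.3] 89.3 z 0.0468
hub [521. 231.] [693.5  57.2] [29.9 10.7] 89.7 z 0.0498
top
hub [281. 170.] [706.5  58.2] [33.2 29.2] 1.4 z 0.0687
hub [318. 198.] [624.9  24.8] [110.2 318.8] 21.2 z 0.0588
hub [168. 315.] [384.7 283.1] [56.5 35.3] 2.9 z 0.0582
now [0.4509 0.0301 0.1698] psi 0.259 q6 -0.2 t 16.75
-> [0.4491 0.03   0.0195] psi 0.25 | xyz [15.03 -0.18 -0.04] a [ 0.009  0.    -0.   ] rows 4
-> [0.4491 0.03   0.13  ] psi 0.25 | xyz [-11.05   0.     0.  ] a [0. 0. 0.] rows 3
-> [0.608 0.061 0.13 ] psi 0.384 | xyz [ 0.   16.16  0.93] a [-0.134  0.     0.   ] rows 4
-> [0.608  0.061  0.0645] psi 0.384 | xyz [6.55 0.   0.  ] a [0. 0. 0.] rows 2
-> [0.608 0.061 0.17 ] psi 0.384 | xyz [-10.55   0.     0.  ] a [0. 0. 0.] rows 3
-> [0.415 0.163 0.17 ] psi 0.471 | xyz [  0.   -14.07 -16.69] a [-0.087  0.     0.   ] rows 6
```

```bash
python3 -m jog '[{"x":4,"y":-0.18,"z":-0.04,"ax":0.01,"ay":0,"az":0,"hand":0.3},{"x":8,"y":-0.18,"z":-0.04,"ax":0.01,"ay":0,"az":0,"hand":0.3},{"x":11,"y":-0.18,"z":-0.04,"ax":0.01,"ay":0,"az":0,"hand":0.3},{"x":13,"y":-0.18,"z":-0.04,"ax":0.01,"ay":0,"az":0,"hand":0.3},{"x":15.05,"y":-0.18,"z":-0.04,"ax":0.01,"ay":0,"az":0,"hand":0.3},{"x":15.05,"y":-0.18,"z":-0.04,"ax":0.01,"ay":0,"az":0,"hand":-1},{"x":15.05,"y":-0.18,"z":-0.04,"ax":0.01,"ay":0,"az":0,"hand":-1},{"x":15.05,"y":-0.18,"z":-0.04,"ax":0.01,"ay":0,"az":0,"hand":-1},{"x":15.05,"y":-0.18,"z":-0.04,"ax":0.01,"ay":0,"az":0,"hand":-1},{"x":15.05,"y":-0.18,"z":-0.04,"ax":0.01,"ay":0,"az":0,"hand":-1}]'
python3 -m jog '[{"x":0,"y":0,"z":0,"ax":0,"ay":0,"az":0,"hand":-1},{"x":0,"y":0,"z":0,"ax":0,"ay":0,"az":0,"hand":-1},{"x":-3,"y":0,"z":0,"ax":0,"ay":0,"az":0,"hand":-1},{"x":-7,"y":0,"z":0,"ax":0,"ay":0,"az":0,"hand":-1},{"x":-11.05,"y":0,"z":0,"ax":0,"ay":0,"az":0,"hand":-1},{"x":-11.05,"y":0,"z":0,"ax":0,"ay":0,"az":0,"hand":-1},{"x":-11.05,"y":0,"z":0,"ax":0,"ay":0,"az":0,"hand":-1}]'
python3 -m jog '[{"x":0,"y":16.25,"z":0.9,"ax":-0.134,"ay":0,"az":0,"hand":-1},{"x":0,"y":16.25,"z":0.9,"ax":-0.134,"ay":0,"az":0,"hand":-1},{"x":0,"y":16.25,"z":0.9,"ax":-0.134,"ay":0,"az":0,"hand":-1},{"x":0,"y":16.25,"z":0.9,"ax":-0.134,"ay":0,"az":0,"hand":-1},{"x":0,"y":16.25,"z":0.9,"ax":-0.134,"ay":0,"az":0,"hand":-1},{"x":0,"y":16.25,"z":0.9,"ax":-0.134,"ay":0,"az":0,"hand":-1},{"x":0,"y":16.25,"z":0.9,"ax":-0.134,"ay":0,"az":0,"hand":-1},{"x":0,"y":16.25,"z":0.9,"ax":-0.134,"ay":0,"az":0,"hand":-1}]'
python3 -m jog '[{"x":2,"y":0,"z":0,"ax":0,"ay":0,"az":0,"hand":-1},{"x":4,"y":0,"z":0,"ax":0,"ay":0,"az":0,"hand":-1},{"x":5.3,"y":0,"z":0,"ax":0,"ay":0,"az":0,"hand":-1},{"x":6,"y":0,"z":0,"ax":0,"ay":0,"az":0,"hand":-1},{"x":6.4,"y":0,"z":0,"ax":0,"ay":0,"az":0,"hand":-1},{"x":6.5,"y":0,"z":0,"ax":0,"ay":0,"az":0,"hand":-1},{"x":6.5,"y":0,"z":0,"ax":0,"ay":0,"az":0,"hand":-1},{"x":6.5,"y":0,"z":0,"ax":0,"ay":0,"az":0,"hand":-1}]'
python3 - <<'E'
from h import *
sl=at(S,SY,0,.04)
seq((*sl,.064,SY))
E
```

```text
clock: 17.58
ee_pos: [0.4491, 0.0304, 0.0206]
orientation: [0.559, 0.434, 0.558, -0.433]
force: [-0.5, -0.1, -0.2]
gripper_width: 0.0285
clock: 18.17
ee_pos: [0.4497, 0.0305, 0.1321]
orientation: [0.56, 0.435, 0.557, -0.432]
force: [-0.9, -0.3, -3.2]
gripper_width: 0.0253
clock: 18.83
ee_pos: [0.6055, 0.0616, 0.1285]
orientation: [0.585, 0.395, 0.587, -0.396]
force: [0.2, -0.4, -3.3]
gripper_width: 0.0255
clock: 19.5
ee_pos: [0.6081, 0.0619, 0.0656]
orientation: [0.587, 0.396, 0.586, -0.395]
force: [-0.5, -0.2, -3.1]
gripper_width: 0.0255
now [0.6081 0.0619 0.0656] psi 0.384 q6 -0.28 t 19.5
-> [0.608 0.061 0.064] psi 0.384 | xyz [ 0.16 -0.04  0.08] a [-0.     0.    -0.001] rows 1
```

```bash
python3 -m jog '[{"x":0.1,"y":-0.04,"z":0.08,"ax":0,"ay":0,"az":0,"hand":-1},{"x":0.1,"y":-0.04,"z":0.08,"ax":0,"ay":0,"az":0,"hand":-1},{"x":0.1,"y":-0.04,"z":0.08,"ax":0,"ay":0,"az":0,"hand":0.3},{"x":0.1,"y":-0.04,"z":0.08,"ax":0,"ay":0,"az":0,"hand":0.3},{"x":0.1,"y":-0.04,"z":0.08,"ax":0,"ay":0,"az":0,"hand":0.3},{"x":0.1,"y":-0.04,"z":0.08,"ax":0,"ay":0,"az":0,"hand":0.3},{"x":-2,"y":-0.04,"z":0.08,"ax":0,"ay":0,"az":0,"hand":0.3},{"x":-6,"y":-0.04,"z":0.08,"ax":0,"ay":0,"az":0,"hand":0.3},{"x":-10.5,"y":-0.04,"z":0.08,"ax":0,"ay":0,"az":0,"hand":0.3},{"x":-10.5,"y":-0.04,"z":0.08,"ax":0,"ay":0,"az":0,"hand":0.3}]'
python3 -m jog '[{"x":0,"y":-14.1,"z":-16.7,"ax":-0.087,"ay":0,"az":0,"hand":0.5},{"x":0,"y":-14.1,"z":-16.7,"ax":-0.087,"ay":0,"az":0,"hand":0.5},{"x":0,"y":-14.1,"z":-16.7,"ax":-0.087,"ay":0,"az":0,"hand":0.5},{"x":0,"y":-14.1,"z":-16.7,"ax":-0.087,"ay":0,"az":0,"hand":0.5},{"x":0,"y":-14.1,"z":-16.7,"ax":-0.087,"ay":0,"az":0,"hand":0.5},{"x":0,"y":-14.1,"z":-16.7,"ax":-0.087,"ay":0,"az":0,"hand":0.5},{"x":0,"y":-14.1,"z":-16.7,"ax":-0.087,"ay":0,"az":0,"hand":0.5},{"x":0,"y":-14.1,"z":-16.7,"ax":-0.087,"ay":0,"az":0,"hand":0.5},{"x":0,"y":-14.1,"z":-16.7,"ax":-0.087,"ay":0,"az":0,"hand":0.5}]'
python3 - <<'E'
from h import *
look((.415,.163),.12,(.50,.10,22),'5')
E
```

```text
clock: 20.33
ee_pos: [0.6117, 0.0613, 0.1772]
orientation: [0.589, 0.398, 0.583, -0.393]
force: [1.7, -0.8, 1.1]
gripper_width: 0.0597
clock: 21.08
ee_pos: [0.4158, 0.1629, 0.1702]
orientation: [0.603, 0.37, 0.602, -0.369]
force: [0.8, -0.2, 0.0]
gripper_width: 0.0689
hub [281. 196.] [413.4 162.8] [25.2 25. ] 27.1 z 0.0461
hub [408. 266.] [569.5 154. ] [10.9 40.1] 20.2 z 0.0435
hub [384. 392.] [625.3   3.3] [46.1 42.3] 67.9 z 0.0501
top
hub [281. 170.] [706.4  58.2] [33.  29.1] 1.5 z 0.0689
hub [308. 202.] [624.4  24.4] [110.8 319.1] 21.6 z 0.0592
hub [233. 300.] [418.5 156.3] [24.8 11.5] 26.5 z 0.0476
now [0.4153 0.1625 0.1698] psi 0.47 q6 -0.1 t 21.28
-> [0.414  0.1632 0.0195] psi 0.472 | xyz [15.03 -0.08 -0.12] a [-0.003  0.     0.   ] rows 4
-> [0.414  0.1632 0.13  ] psi 0.472 | xyz [-11.05   0.     0.  ] a [0. 0. 0.] rows 3
-> [0.578  0.1352 0.13  ] psi 0.384 | xyz [ 0.   13.33  9.96] a [0.088 0.    0.   ] rows 4
-> [0.578  0.1352 0.0645] psi 0.384 | xyz [6.55 0.   0.  ] a [0. 0. 0.] rows 2
-> [0.578  0.1352 0.17  ] psi 0.384 | xyz [-10.55   0.     0.  ] a [0. 0. 0.] rows 3
-> [0.5  0.1  0.17] psi 0.384 | xyz [ 0.   -8.55  0.34] a [0. 0. 0.] rows 3
```

```bash
python3 -m jog '[{"x":4,"y":-0.08,"z":-0.12,"ax":0,"ay":0,"az":0,"hand":0.3},{"x":8,"y":-0.08,"z":-0.12,"ax":0,"ay":0,"az":0,"hand":0.3},{"x":11,"y":-0.08,"z":-0.12,"ax":0,"ay":0,"az":0,"hand":0.3},{"x":13,"y":-0.08,"z":-0.12,"ax":0,"ay":0,"az":0,"hand":0.3},{"x":15.05,"y":-0.08,"z":-0.12,"ax":0,"ay":0,"az":0,"hand":0.3},{"x":15.05,"y":-0.08,"z":-0.12,"ax":0,"ay":0,"az":0,"hand":-1},{"x":15.05,"y":-0.08,"z":-0.12,"ax":0,"ay":0,"az":0,"hand":-1},{"x":15.05,"y":-0.08,"z":-0.12,"ax":0,"ay":0,"az":0,"hand":-1},{"x":15.05,"y":-0.08,"z":-0.12,"ax":0,"ay":0,"az":0,"hand":-1},{"x":15.05,"y":-0.08,"z":-0.12,"ax":0,"ay":0,"az":0,"hand":-1}]'
python3 -m jog '[{"x":0,"y":0,"z":0,"ax":0,"ay":0,"az":0,"hand":-1},{"x":0,"y":0,"z":0,"ax":0,"ay":0,"az":0,"hand":-1},{"x":-3,"y":0,"z":0,"ax":0,"ay":0,"az":0,"hand":-1},{"x":-7,"y":0,"z":0,"ax":0,"ay":0,"az":0,"hand":-1},{"x":-11.05,"y":0,"z":0,"ax":0,"ay":0,"az":0,"hand":-1},{"x":-11.05,"y":0,"z":0,"ax":0,"ay":0,"az":0,"hand":-1},{"x":-11.05,"y":0,"z":0,"ax":0,"ay":0,"az":0,"hand":-1}]'
python3 -m jog '[{"x":0,"y":13.33,"z":9.96,"ax":0.088,"ay":0,"az":0,"hand":-1},{"x":0,"y":13.33,"z":9.96,"ax":0.088,"ay":0,"az":0,"hand":-1},{"x":0,"y":13.33,"z":9.96,"ax":0.088,"ay":0,"az":0,"hand":-1},{"x":0,"y":13.33,"z":9.96,"ax":0.088,"ay":0,"az":0,"hand":-1},{"x":0,"y":13.33,"z":9.96,"ax":0.088,"ay":0,"az":0,"hand":-1},{"x":0,"y":13.33,"z":9.96,"ax":0.088,"ay":0,"az":0,"hand":-1},{"x":0,"y":13.33,"z":9.96,"ax":0.088,"ay":0,"az":0,"hand":-1},{"x":0,"y":13.33,"z":9.96,"ax":0.088,"ay":0,"az":0,"hand":-1}]'
python3 -m jog '[{"x":2,"y":0,"z":0,"ax":0,"ay":0,"az":0,"hand":-1},{"x":4,"y":0,"z":0,"ax":0,"ay":0,"az":0,"hand":-1},{"x":5.3,"y":0,"z":0,"ax":0,"ay":0,"az":0,"hand":-1},{"x":6,"y":0,"z":0,"ax":0,"ay":0,"az":0,"hand":-1},{"x":6.4,"y":0,"z":0,"ax":0,"ay":0,"az":0,"hand":-1},{"x":6.5,"y":0,"z":0,"ax":0,"ay":0,"az":0,"hand":-1},{"x":6.5,"y":0,"z":0,"ax":0,"ay":0,"az":0,"hand":-1},{"x":6.5,"y":0,"z":0,"ax":0,"ay":0,"az":0,"hand":-1}]'
python3 - <<'E'
from h import *
sl=at(S,SY,0,.12)
seq((*sl,.064,SY))
E
```

```text
clock: 22.12
ee_pos: [0.4141, 0.1641, 0.0206]
orientation: [0.603, 0.37, 0.602, -0.369]
force: [0.1, 0.2, -0.6]
gripper_width: 0.028
clock: 22.7
ee_pos: [0.4147, 0.1644, 0.1321]
orientation: [0.604, 0.371, 0.602, -0.368]
force: [-0.1, -1.2, -2.6]
gripper_width: 0.0255
clock: 23.37
ee_pos: [0.5749, 0.1353, 0.1285]
orientation: [0.585, 0.395, 0.587, -0.396]
force: [-0.2, 1.0, -2.7]
gripper_width: 0.0253
clock: 24.03
ee_pos: [0.5771, 0.1357, 0.0656]
orientation: [0.586, 0.396, 0.586, -0.395]
force: [-0.0, -1.2, -1.5]
gripper_width: 0.0258
now [0.5771 0.1357 0.0656] psi 0.383 q6 -0.15 t 24.03
-> [0.578  0.1352 0.064 ] psi 0.384 | xyz [0.16 0.06 0.09] a [-0.001  0.    -0.001] rows 1
```

```bash
python3 -m jog '[{"x":0.1,"y":0.06,"z":0.09,"ax":0,"ay":0,"az":0,"hand":-1},{"x":0.1,"y":0.06,"z":0.09,"ax":0,"ay":0,"az":0,"hand":-1},{"x":0.1,"y":0.06,"z":0.09,"ax":0,"ay":0,"az":0,"hand":0.3},{"x":0.1,"y":0.06,"z":0.09,"ax":0,"ay":0,"az":0,"hand":0.3},{"x":0.1,"y":0.06,"z":0.09,"ax":0,"ay":0,"az":0,"hand":0.3},{"x":0.1,"y":0.06,"z":0.09,"ax":0,"ay":0,"az":0,"hand":0.3},{"x":-2,"y":0.06,"z":0.09,"ax":0,"ay":0,"az":0,"hand":0.3},{"x":-6,"y":0.06,"z":0.09,"ax":0,"ay":0,"az":0,"hand":0.3},{"x":-10.5,"y":0.06,"z":0.09,"ax":0,"ay":0,"az":0,"hand":0.3},{"x":-10.5,"y":0.06,"z":0.09,"ax":0,"ay":0,"az":0,"hand":0.3}]'
python3 -m jog '[{"x":-8,"y":-20,"z":-1,"ax":0,"ay":0,"az":0,"hand":0.3},{"x":-8,"y":-20,"z":-1,"ax":0,"ay":0,"az":0,"hand":0.3},{"x":-8,"y":-20,"z":-1,"ax":0,"ay":0,"az":0,"hand":0.3},{"x":-8,"y":-20,"z":-1,"ax":0,"ay":0,"az":0,"hand":0.3},{"x":-8,"y":-20,"z":-1,"ax":0,"ay":0,"az":0,"hand":0.3},{"x":-8,"y":-20,"z":-1,"ax":0,"ay":0,"az":0,"hand":0.3},{"x":-8,"y":-20,"z":-1,"ax":0,"ay":0,"az":0,"hand":0.3},{"x":-8,"y":-20,"z":-1,"ax":0,"ay":0,"az":0,"hand":0.3},{"x":-8,"y":-20,"z":-1,"ax":0,"ay":0,"az":0,"hand":0.3}]'
cat >> h.py <<'E'
def stand(p,W,slots=(.12,.04,-.04,-.12)):
    c,s=np.cos(SY),np.sin(SY); D=W[...,:2]-S; X=D[...,0]*c+D[...,1]*s; Y=-D[...,0]*s+D[...,1]*c; z=W[...,2]
    hsv=cv2.cvtColor(p['color'],cv2.COLOR_RGB2HSV); blue=(hsv[...,0]>95)&(hsv[...,0]<128)&(hsv[...,1]>100)
    for y0 in slots:
        k=(abs(Y-y0)<.024)&(abs(X)<.075)&(p['depth']>0)
        m=k&blue&(z>.035)&(z<.085)
        if m.sum()<30: print(y0,'none',m.sum()); continue
        A=np.c_[X[m],Y[m],np.ones(m.sum())]; f=np.linalg.lstsq(A,z[m],rcond=None)[0]
        r=z[m]-A@f; g=abs(r)<.006; f=np.linalg.lstsq(A[g],z[m][g],rcond=None)[0]
        hb=k&(z>.075)&(z<.12); top=hb&(z>np.percentile(z[hb],70)-.006) if hb.sum()>10 else hb
        # hub top: points well above bar plane
        hp=k&(z-(f[0]*X+f[1]*Y+f[2])>.030)
        rr=cv2.minAreaRect((np.c_[X[hp],Y[hp]]*1000).astype(np.float32)) if hp.sum()>10 else None
        print(y0,m.sum(),'slope x %.3f y %.3f z0 %.4f'%tuple(f),'bar X %.3f..%.3f'%(X[m].min(),X[m].max()),'Ymed %.4f'%np.median(Y[m]),'hubtop',[np.round(v,1) for v in rr] if rr else None,'z',np.median(z[hp]).round(4) if hp.sum() else None)
E
python3 - <<'E'
from h import *
t=snap('top','t6.png'); stand(t,world(t)); 
s=snap('scene','s6.png'); print('scene'); stand(s,world(s))
seq((.5,.1,.2,SY))
E
```

```text
clock: 24.87
ee_pos: [0.582, 0.1357, 0.177]
orientation: [0.588, 0.398, 0.584, -0.393]
force: [1.1, 0.7, 0.9]
gripper_width: 0.0596
clock: 25.62
ee_pos: [0.3898, 0.0697, 0.2496]
orientation: [0.586, 0.396, 0.586, -0.396]
force: [-0.1, -0.3, -0.0]
gripper_width: 0.0597
0.12 480 slope x 0.007 y 0.012 z0 0.0572 bar X -0.055..0.052 Ymed 0.1181 hubtop [array([  0.4, 119.7]), array([25.3, 25.9]), np.float64(88.5)] z 0.093
0.04 475 slope x 0.002 y 0.007 z0 0.0586 bar X -0.053..0.053 Ymed 0.0408 hubtop [array([ 1.2, 40.3]), array([25.7, 25.9]), np.float64(89.2)] z 0.0928
-0.04 435 slope x -0.245 y -0.004 z0 0.0605 bar X -0.052..0.053 Ymed -0.0370 hubtop [array([ 11.1, -39.8]), array([25.8, 26.2]), np.float64(88.4)] z 0.0929
-0.12 489 slope x 0.002 y -0.006 z0 0.0580 bar X -0.055..0.052 Ymed -0.1160 hubtop [array([ 1.0e-01, -1.2e+02]), array([25.6, 26.5]), np.float64(89.5)] z 0.0928
scene
0.12 254 slope x 0.022 y 0.123 z0 0.0448 bar X -0.057..0.048 Ymed 0.1076 hubtop [array([ -0.2, 117.9]), array([27.2, 25.5]), np.float64(2.9)] z 0.0926
0.04 281 slope x 0.024 y 0.094 z0 0.0553 bar X -0.056..0.054 Ymed 0.0309 hubtop [array([ 1.2, 37.4]), array([25.6, 29.3]), np.float64(88.9)] z 0.093
-0.04 237 slope x -0.215 y 0.107 z0 0.0650 bar X -0.054..0.046 Ymed -0.0498 hubtop [array([  9.7, -41.9]), array([26.3, 26.9]), np.float64(89.8)] z 0.0929
-0.12 277 slope x 0.032 y 0.080 z0 0.0690 bar X -0.056..0.048 Ymed -0.1290 hubtop [array([  -1.4, -121.8]), array([28.4, 25.3]), np.float64(2.0)] z 0.0927
now [0.3895 0.0696 0.2492] psi 0.383 q6 -0.21 t 25.72
-> [0.5 0.1 0.2] psi 0.384 | xyz [ 4.91 11.39  1.32] a [-0.001 -0.     0.001] rows 3
```

View pics/t6.png

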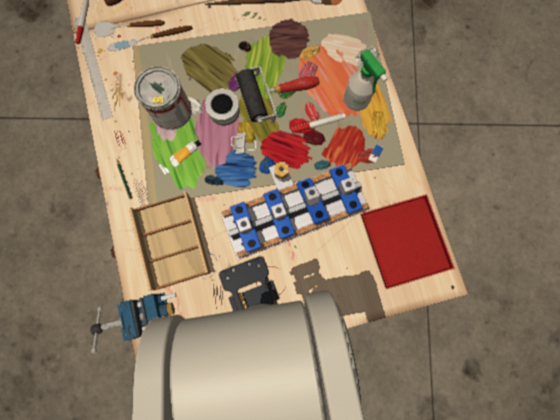

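View pics/s6.png

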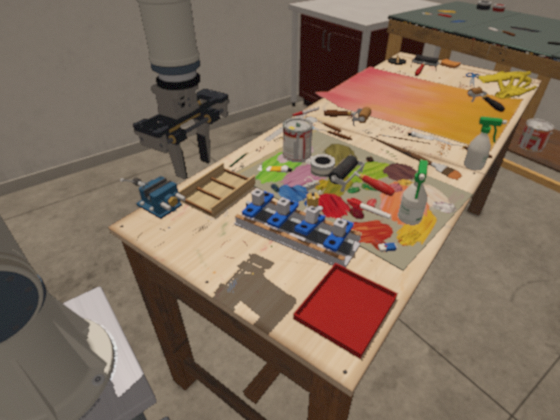

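```bash
sed -i 's/CR=np.array(\[.550,.310\])/CR=np.array([.549,.3094])/; s/TR=np.array(\[.558,-.232\])/TR=np.array([.557,-.2326])/' h.py
cat >> h.py <<'E'
def plan(slot,cell,hx=0,start=True):
    a=at(S,SY,hx,slot); c=at(CR,CY,cell,0)
    seq((*a,.15,SY),(*a,.065,SY),(*a,.15,SY),(*c,.15,CY+np.pi/2),(*c,.027,CY+np.pi/2),(*c,.15,CY+np.pi/2))
E
python3 -c "
from h import *
plan(.12,.063)"
```

```text
now [0.3895 0.0696 0.2492] psi 0.383 q6 -0.21 t 25.72
-> [0.578  0.1352 0.15  ] psi 0.384 | xyz [ 9.9  19.95  0.97] a [-0.001 -0.     0.001] rows 6
-> [0.578  0.1352 0.065 ] psi 0.384 | xyz [8.5 0.  0. ] a [0. 0. 0.] rows 3
-> [0.578  0.1352 0.15  ] psi 0.384 | xyz [-8.5  0.   0. ] a [0. 0. 0.] rows 3
-> [0.6088 0.3291 0.15  ] psi 1.888 | xyz [  0.    10.12 -16.83] a [-1.504  0.     0.   ] rows 13
-> [0.6088 0.3291 0.027 ] psi 1.888 | xyz [12.3  0.   0. ] a [0. 0. 0.] rows 3
-> [0.6088 0.3291 0.15  ] psi 1.888 | xyz [-12.3   0.    0. ] a [0. 0. 0.] rows 3
```

```bash
python3 -m jog '[{"x":9.9,"y":19.95,"z":0.97,"ax":0,"ay":0,"az":0,"hand":0.3},{"x":9.9,"y":19.95,"z":0.97,"ax":0,"ay":0,"az":0,"hand":0.3},{"x":9.9,"y":19.95,"z":0.97,"ax":0,"ay":0,"az":0,"hand":0.3},{"x":9.9,"y":19.95,"z":0.97,"ax":0,"ay":0,"az":0,"hand":0.3},{"x":9.9,"y":19.95,"z":0.97,"ax":0,"ay":0,"az":0,"hand":0.3},{"x":9.9,"y":19.95,"z":0.97,"ax":0,"ay":0,"az":0,"hand":0.3},{"x":9.9,"y":19.95,"z":0.97,"ax":0,"ay":0,"az":0,"hand":0.3},{"x":9.9,"y":19.95,"z":0.97,"ax":0,"ay":0,"az":0,"hand":0.3},{"x":9.9,"y":19.95,"z":0.97,"ax":0,"ay":0,"az":0,"hand":0.3}]' | head -2
python3 -m jog '[{"x":3,"y":0,"z":0,"ax":0,"ay":0,"az":0,"hand":0.3},{"x":6,"y":0,"z":0,"ax":0,"ay":0,"az":0,"hand":0.3},{"x":8.5,"y":0,"z":0,"ax":0,"ay":0,"az":0,"hand":0.3},{"x":8.5,"y":0,"z":0,"ax":0,"ay":0,"az":0,"hand":0.3},{"x":8.5,"y":0,"z":0,"ax":0,"ay":0,"az":0,"hand":-1},{"x":8.5,"y":0,"z":0,"ax":0,"ay":0,"az":0,"hand":-1},{"x":8.5,"y":0,"z":0,"ax":0,"ay":0,"az":0,"hand":-1},{"x":8.5,"y":0,"z":0,"ax":0,"ay":0,"az":0,"hand":-1},{"x":8.5,"y":0,"z":0,"ax":0,"ay":0,"az":0,"hand":-1},{"x":8.5,"y":0,"z":0,"ax":0,"ay":0,"az":0,"hand":-1}]'
python3 -m jog '[{"x":0,"y":0,"z":0,"ax":0,"ay":0,"az":0,"hand":-1},{"x":-3,"y":0,"z":0,"ax":0,"ay":0,"az":0,"hand":-1},{"x":-6,"y":0,"z":0,"ax":0,"ay":0,"az":0,"hand":-1},{"x":-8.5,"y":0,"z":0,"ax":0,"ay":0,"az":0,"hand":-1},{"x":-8.5,"y":0,"z":0,"ax":0,"ay":0,"az":0,"hand":-1}]'
python3 -m jog '[{"x":0,"y":10.1,"z":-16.85,"ax":-0.8,"ay":0,"az":0,"hand":-1},{"x":0,"y":10.1,"z":-16.85,"ax":-0.8,"ay":0,"az":0,"hand":-1},{"x":0,"y":10.1,"z":-16.85,"ax":-0.8,"ay":0,"az":0,"hand":-1},{"x":0,"y":10.1,"z":-16.85,"ax":-0.8,"ay":0,"az":0,"hand":-1},{"x":0,"y":10.1,"z":-16.85,"ax":-0.8,"ay":0,"az":0,"hand":-1},{"x":0,"y":10.1,"z":-16.85,"ax":-0.8,"ay":0,"az":0,"hand":-1},{"x":0,"y":10.1,"z":-16.85,"ax":-0.8,"ay":0,"az":0,"hand":-1},{"x":0,"y":10.1,"z":-16.85,"ax":-0.8,"ay":0,"az":0,"hand":-1}]' | head -2
python3 -m jog '[{"x":0,"y":0,"z":0,"ax":-0.704,"ay":0,"az":0,"hand":-1},{"x":0,"y":0,"z":0,"ax":-0.704,"ay":0,"az":0,"hand":-1},{"x":0,"y":0,"z":0,"ax":-0.704,"ay":0,"az":0,"hand":-1},{"x":0,"y":0,"z":0,"ax":-0.704,"ay":0,"az":0,"hand":-1},{"x":0,"y":0,"z":0,"ax":-0.704,"ay":0,"az":0,"hand":-1},{"x":0,"y":0,"z":0,"ax":-0.704,"ay":0,"az":0,"hand":-1},{"x":0,"y":0,"z":0,"ax":-0.704,"ay":0,"az":0,"hand":-1},{"x":0,"y":0,"z":0,"ax":-0.704,"ay":0,"az":0,"hand":-1},{"x":0,"y":0,"z":0,"ax":-0.704,"ay":0,"az":0,"hand":-1}]'
python3 - <<'E'
from h import *
t=snap('top','t7.png'); W=world(t); stand(t,W); snap('wrist','w7.png')
c=at(CR,CY,.063,0); a=at(S,SY,0,.04)
seq((*c,.15,CY+np.pi/2),(*c,.027,CY+np.pi/2),(*c,.15,CY+np.pi/2),(*a,.15,SY))
E
```

```text
clock: 26.47
ee_pos: [0.5765, 0.1347, 0.1504]
clock: 27.3
ee_pos: [0.578, 0.1351, 0.067]
orientation: [0.586, 0.396, 0.586, -0.395]
force: [-0.6, -0.5, 6.1]
gripper_width: 0.0252
clock: 27.72
ee_pos: [0.5803, 0.1356, 0.156]
orientation: [0.588, 0.398, 0.584, -0.394]
force: [1.0, -0.6, -1.6]
gripper_width: 0.0252
clock: 28.38
ee_pos: [0.6071, 0.3294, 0.1492]
clock: 29.13
ee_pos: [0.6079, 0.3286, 0.1505]
orientation: [0.698, -0.11, 0.699, 0.11]
force: [1.4, 0.2, -2.2]
gripper_width: 0.0258
0.12 none 0
0.04 482 slope x 0.000 y -0.003 z0 0.0589 bar X -0.053..0.053 Ymed 0.0416 hubtop [array([ 1.2, 40.1]), array([25.6, 25.6]), np.float64(0.4)] z 0.0929
-0.04 430 slope x -0.274 y -0.002 z0 0.0609 bar X -0.056..0.049 Ymed -0.0344 hubtop [array([  7.9, -37.4]), array([26.6, 25.8]), np.float64(2.2)] z 0.0943
-0.12 485 slope x 0.005 y -0.011 z0 0.0574 bar X -0.055..0.052 Ymed -0.1164 hubtop [array([ 1.000e-01, -1.195e+02]), array([25.9, 26.5]), np.float64(87.9)] z 0.0929
now [0.608  0.3288 0.1507] psi 1.884 q6 -1.39 t 29.23
-> [0.6088 0.3291 0.15  ] psi 1.888 | xyz [0.07 0.   0.09] a [-0.004 -0.     0.   ] rows 1
-> [0.6088 0.3291 0.027 ] psi 1.888 | xyz [12.3  0.   0. ] a [0. 0. 0.] rows 3
-> [0.6088 0.3291 0.15  ] psi 1.888 | xyz [-12.3   0.    0. ] a [0. 0. 0.] rows 3
-> [0.608 0.061 0.15 ] psi 0.384 | xyz [  0.   -25.44  -8.45] a [1.504 0.    0.   ] rows 13
```

View pics/w7.png

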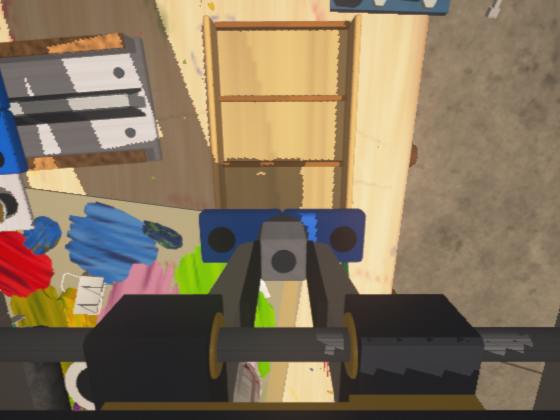

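```bash
python3 -m jog '[{"x":4,"y":0,"z":0.08,"ax":0,"ay":0,"az":0,"hand":-1},{"x":8,"y":0,"z":0.08,"ax":0,"ay":0,"az":0,"hand":-1},{"x":10,"y":0,"z":0.08,"ax":0,"ay":0,"az":0,"hand":-1},{"x":11.2,"y":0,"z":0.08,"ax":0,"ay":0,"az":0,"hand":-1},{"x":12,"y":0,"z":0.08,"ax":0,"ay":0,"az":0,"hand":-1},{"x":12.1,"y":0,"z":0.08,"ax":0,"ay":0,"az":0,"hand":-1},{"x":12.1,"y":0,"z":0.08,"ax":0,"ay":0,"az":0,"hand":-1}]'
python3 -m jog '[{"x":0,"y":0,"z":0,"ax":0,"ay":0,"az":0,"hand":0.1},{"x":0,"y":0,"z":0,"ax":0,"ay":0,"az":0,"hand":0.1},{"x":0,"y":0,"z":0,"ax":0,"ay":0,"az":0,"hand":0.1},{"x":0,"y":0,"z":0,"ax":0,"ay":0,"az":0,"hand":0.1},{"x":-3,"y":0,"z":0,"ax":0,"ay":0,"az":0,"hand":0.1},{"x":-7,"y":0,"z":0,"ax":0,"ay":0,"az":0,"hand":0.1},{"x":-12.1,"y":0,"z":0,"ax":0,"ay":0,"az":0,"hand":0.1},{"x":-12.1,"y":0,"z":0,"ax":0,"ay":0,"az":0,"hand":0.1}]'
python3 -m jog '[{"x":0,"y":-25.4,"z":-8.5,"ax":0.8,"ay":0,"az":0,"hand":0.3},{"x":0,"y":-25.4,"z":-8.5,"ax":0.8,"ay":0,"az":0,"hand":0.3},{"x":0,"y":-25.4,"z":-8.5,"ax":0.8,"ay":0,"az":0,"hand":0.3},{"x":0,"y":-25.4,"z":-8.5,"ax":0.8,"ay":0,"az":0,"hand":0.3},{"x":0,"y":-25.4,"z":-8.5,"ax":0.8,"ay":0,"az":0,"hand":0.3},{"x":0,"y":-25.4,"z":-8.5,"ax":0.8,"ay":0,"az":0,"hand":0.3},{"x":0,"y":-25.4,"z":-8.5,"ax":0.8,"ay":0,"az":0,"hand":0.3},{"x":0,"y":-25.4,"z":-8.5,"ax":0.8,"ay":0,"az":0,"hand":0.3}]' | head -2
python3 -m jog '[{"x":0,"y":0,"z":0,"ax":0.704,"ay":0,"az":0,"hand":0.3},{"x":0,"y":0,"z":0,"ax":0.704,"ay":0,"az":0,"hand":0.3},{"x":0,"y":0,"z":0,"ax":0.704,"ay":0,"az":0,"hand":0.3},{"x":0,"y":0,"z":0,"ax":0.704,"ay":0,"az":0,"hand":0.3},{"x":0,"y":0,"z":0,"ax":0.704,"ay":0,"az":0,"hand":0.3},{"x":0,"y":0,"z":0,"ax":0.704,"ay":0,"az":0,"hand":0.3},{"x":0,"y":0,"z":0,"ax":0.704,"ay":0,"az":0,"hand":0.3},{"x":0,"y":0,"z":0,"ax":0.704,"ay":0,"az":0,"hand":0.3},{"x":0,"y":0,"z":0,"ax":0.704,"ay":0,"az":0,"hand":0.3}]'
cat >> h.py <<'E'
def crate(p,W):
    D=W[...,:2]-CR; c,s=np.cos(CY),np.sin(CY); X=D[...,0]*c+D[...,1]*s; Y=-D[...,0]*s+D[...,1]*c; z=W[...,2]
    for x in (-.063,0,.063):
        k=(abs(X-x)<.029)&(abs(Y)<.055)&(z>.046)&(z<.07)
        if k.sum()>20: r=cv2.minAreaRect((np.c_[X[k],Y[k]]*1000).astype(np.float32)); print('cell',x,k.sum(),[np.round(v,1) for v in r],'z',np.percentile(z[k],[5,50,95]).round(4))
        else: print('cell',x,'no hub',k.sum())
E
python3 - <<'E'
from h import *
t=snap('top','t8.png'); W=world(t); crate(t,W); stand(t,W); w=snap('wrist','w8.png'); print('wrist'); stand(w,world(w)); crate(w,world(w))
plan(.04,0)
E
```

```text
clock: 29.82
ee_pos: [0.6097, 0.3297, 0.0309]
orientation: [0.699, -0.111, 0.698, 0.111]
force: [0.1, 1.1, -1.7]
gripper_width: 0.0252
clock: 30.48
ee_pos: [0.6122, 0.331, 0.1587]
orientation: [0.702, -0.11, 0.695, 0.112]
force: [1.6, -0.2, 0.8]
gripper_width: 0.0503
clock: 31.15
ee_pos: [0.607, 0.0575, 0.1512]
clock: 31.9
ee_pos: [0.6071, 0.062, 0.151]
orientation: [0.587, 0.395, 0.587, -0.394]
force: [-0.5, -0.1, -0.8]
gripper_width: 0.0596
cell -0.063 no hub 0
cell 0 no hub 0
cell 0.063 147 [array([66.4, -0.7]), array([26.1, 26.3]), np.float64(89.1)] z [0.0487 0.0536 0.0566]
0.12 none 0
0.04 none 0
-0.04 327 slope x -0.270 y -0.020 z0 0.0599 bar X -0.056..0.048 Ymed -0.0361 hubtop [array([  4.4, -33.1]), array([40.2, 34.1]), np.float64(0.0)] z 0.5629
-0.12 none 0
wrist
0.12 none 0
0.04 2788 slope x 0.000 y -0.026 z0 0.0579 bar X -0.054..0.054 Ymed 0.0453 hubtop [array([-5. , 45.7]), array([128.9,  36.5]), np.float64(0.0)] z 0.276
-0.04 2351 slope x -0.275 y -0.083 z0 0.0552 bar X -0.055..0.049 Ymed -0.0283 hubtop [array([  5.7, -37.1]), array([25.5, 26.8]), np.float64(0.9)] z 0.0922
-0.12 352 slope x -0.001 y 0.119 z0 0.0727 bar X -0.055..0.052 Ymed -0.1325 hubtop [array([  -1.2, -119.8]), array([25.7, 26.2]), np.float64(0.1)] z 0.091
cell -0.063 no hub 0
cell 0 no hub 0
cell 0.063 no hub 0
now [0.607  0.0617 0.1509] psi 0.385 q6 -0.29 t 32.0
-> [0.608 0.061 0.15 ] psi 0.384 | xyz [0.09 0.06 0.1 ] a [ 0.002 -0.    -0.   ] rows 1
-> [0.608 0.061 0.065] psi 0.384 | xyz [8.5 0.  0. ] a [0. 0. 0.] rows 3
-> [0.608 0.061 0.15 ] psi 0.384 | xyz [-8.5  0.   0. ] a [0. 0. 0.] rows 3
-> [0.549  0.3094 0.15  ] psi 1.888 | xyz [  0.     3.83 -25.24] a [-1.504  0.     0.   ] rows 13
-> [0.549  0.3094 0.027 ] psi 1.888 | xyz [12.3  0.   0. ] a [0. 0. 0.] rows 3
-> [0.549  0.3094 0.15  ] psi 1.888 | xyz [-12.3   0.    0. ] a [0. 0. 0.] rows 3
```

View pics/t8.png

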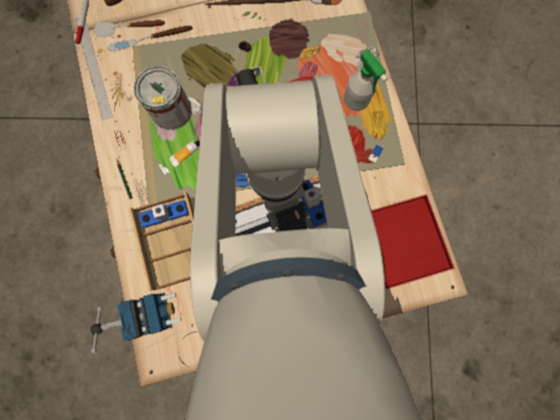

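```bash
python3 -m jog '[{"x":3,"y":0.06,"z":0.1,"ax":0,"ay":0,"az":0,"hand":0.3},{"x":6,"y":0.06,"z":0.1,"ax":0,"ay":0,"az":0,"hand":0.3},{"x":8.6,"y":0.06,"z":0.1,"ax":0,"ay":0,"az":0,"hand":0.3},{"x":8.6,"y":0.06,"z":0.1,"ax":0,"ay":0,"az":0,"hand":0.3},{"x":8.6,"y":0.06,"z":0.1,"ax":0,"ay":0,"az":0,"hand":-1},{"x":8.6,"y":0.06,"z":0.1,"ax":0,"ay":0,"az":0,"hand":-1},{"x":8.6,"y":0.06,"z":0.1,"ax":0,"ay":0,"az":0,"hand":-1},{"x":8.6,"y":0.06,"z":0.1,"ax":0,"ay":0,"az":0,"hand":-1},{"x":8.6,"y":0.06,"z":0.1,"ax":0,"ay":0,"az":0,"hand":-1},{"x":8.6,"y":0.06,"z":0.1,"ax":0,"ay":0,"az":0,"hand":-1}]'
python3 -m jog '[{"x":0,"y":0,"z":0,"ax":0,"ay":0,"az":0,"hand":-1},{"x":-3,"y":0,"z":0,"ax":0,"ay":0,"az":0,"hand":-1},{"x":-6,"y":0,"z":0,"ax":0,"ay":0,"az":0,"hand":-1},{"x":-8.5,"y":0,"z":0,"ax":0,"ay":0,"az":0,"hand":-1},{"x":-8.5,"y":0,"z":0,"ax":0,"ay":0,"az":0,"hand":-1}]'
python3 -m jog '[{"x":0,"y":3.8,"z":-25.25,"ax":-0.8,"ay":0,"az":0,"hand":-1},{"x":0,"y":3.8,"z":-25.25,"ax":-0.8,"ay":0,"az":0,"hand":-1},{"x":0,"y":3.8,"z":-25.25,"ax":-0.8,"ay":0,"az":0,"hand":-1},{"x":0,"y":3.8,"z":-25.25,"ax":-0.8,"ay":0,"az":0,"hand":-1},{"x":0,"y":3.8,"z":-25.25,"ax":-0.8,"ay":0,"az":0,"hand":-1},{"x":0,"y":3.8,"z":-25.25,"ax":-0.8,"ay":0,"az":0,"hand":-1},{"x":0,"y":3.8,"z":-25.25,"ax":-0.8,"ay":0,"az":0,"hand":-1},{"x":0,"y":3.8,"z":-25.25,"ax":-0.8,"ay":0,"az":0,"hand":-1}]' | head -2
python3 -m jog '[{"x":0,"y":0,"z":0,"ax":-0.704,"ay":0,"az":0,"hand":-1},{"x":0,"y":0,"z":0,"ax":-0.704,"ay":0,"az":0,"hand":-1},{"x":0,"y":0,"z":0,"ax":-0.704,"ay":0,"az":0,"hand":-1},{"x":0,"y":0,"z":0,"ax":-0.704,"ay":0,"az":0,"hand":-1},{"x":0,"y":0,"z":0,"ax":-0.704,"ay":0,"az":0,"hand":-1},{"x":0,"y":0,"z":0,"ax":-0.704,"ay":0,"az":0,"hand":-1},{"x":0,"y":0,"z":0,"ax":-0.704,"ay":0,"az":0,"hand":-1},{"x":0,"y":0,"z":0,"ax":-0.704,"ay":0,"az":0,"hand":-1},{"x":0,"y":0,"z":0,"ax":-0.704,"ay":0,"az":0,"hand":-1}]'
python3 - <<'E'
from h import *
t=snap('top','t9.png'); W=world(t); crate(t,W); stand(t,W)
c=at(CR,CY,-.001,0); a=at(S,SY,0,-.12)
seq((*c,.15,CY+np.pi/2),(*c,.027,CY+np.pi/2),(*c,.15,CY+np.pi/2),(*a,.15,SY))
E
```

```text
clock: 32.83
ee_pos: [0.6088, 0.0607, 0.0661]
orientation: [0.587, 0.396, 0.586, -0.395]
force: [-0.6, -0.5, 4.5]
gripper_width: 0.0257
clock: 33.25
ee_pos: [0.6109, 0.061, 0.1551]
orientation: [0.588, 0.397, 0.584, -0.394]
force: [1.2, -0.5, -2.4]
gripper_width: 0.0255
clock: 33.92
ee_pos: [0.5473, 0.3114, 0.1487]
clock: 34.67
ee_pos: [0.5489, 0.3082, 0.1495]
orientation: [0.698, -0.11, 0.699, 0.11]
force: [-0.0, -0.3, -2.0]
gripper_width: 0.0254
cell -0.063 no hub 0
cell 0 no hub 0
cell 0.063 74 [array([66.4,  3.6]), array([14.6, 26. ]), np.float64(89.6)] z [0.0502 0.0541 0.056 ]
0.12 none 0
0.04 none 0
-0.04 431 slope x -0.272 y -0.004 z0 0.0608 bar X -0.056..0.049 Ymed -0.0350 hubtop [array([  7.6, -37.3]), array([25.8, 25.6]), np.float64(2.0)] z 0.0937
-0.12 484 slope x 0.000 y -0.017 z0 0.0566 bar X -0.055..0.052 Ymed -0.1163 hubtop [array([ 1.000e-01, -1.202e+02]), array([26.2, 26.4]), np.float64(0.6)] z 0.0923
now [0.5489 0.3084 0.1496] psi 1.883 q6 -1.37 t 34.72
-> [0.5481 0.3091 0.15  ] psi 1.888 | xyz [-0.04  0.09 -0.06] a [-0.005 -0.     0.   ] rows 1
-> [0.5481 0.3091 0.027 ] psi 1.888 | xyz [12.3  0.   0. ] a [0. 0. 0.] rows 3
-> [0.5481 0.3091 0.15  ] psi 1.888 | xyz [-12.3   0.    0. ] a [0. 0. 0.] rows 3
-> [ 0.668  -0.0874  0.15  ] psi 0.384 | xyz [  0.   -41.41  -0.99] a [1.504 0.    0.   ] rows 13
```

```bash
python3 -m jog '[{"x":4,"y":0.09,"z":-0.06,"ax":0,"ay":0,"az":0,"hand":-1},{"x":8,"y":0.09,"z":-0.06,"ax":0,"ay":0,"az":0,"hand":-1},{"x":10,"y":0.09,"z":-0.06,"ax":0,"ay":0,"az":0,"hand":-1},{"x":11.2,"y":0.09,"z":-0.06,"ax":0,"ay":0,"az":0,"hand":-1},{"x":12,"y":0.09,"z":-0.06,"ax":0,"ay":0,"az":0,"hand":-1},{"x":12.2,"y":0.09,"z":-0.06,"ax":0,"ay":0,"az":0,"hand":-1},{"x":12.2,"y":0.09,"z":-0.06,"ax":0,"ay":0,"az":0,"hand":-1}]'
python3 -m jog '[{"x":0,"y":0,"z":0,"ax":0,"ay":0,"az":0,"hand":0.1},{"x":0,"y":0,"z":0,"ax":0,"ay":0,"az":0,"hand":0.1},{"x":0,"y":0,"z":0,"ax":0,"ay":0,"az":0,"hand":0.1},{"x":0,"y":0,"z":0,"ax":0,"ay":0,"az":0,"hand":0.1},{"x":-3,"y":0,"z":0,"ax":0,"ay":0,"az":0,"hand":0.1},{"x":-7,"y":0,"z":0,"ax":0,"ay":0,"az":0,"hand":0.1},{"x":-12.2,"y":0,"z":0,"ax":0,"ay":0,"az":0,"hand":0.1},{"x":-12.2,"y":0,"z":0,"ax":0,"ay":0,"az":0,"hand":0.1}]'
python3 -m jog '[{"x":0,"y":-41.4,"z":-1,"ax":0.8,"ay":0,"az":0,"hand":0.3},{"x":0,"y":-41.4,"z":-1,"ax":0.8,"ay":0,"az":0,"hand":0.3},{"x":0,"y":-41.4,"z":-1,"ax":0.8,"ay":0,"az":0,"hand":0.3},{"x":0,"y":-41.4,"z":-1,"ax":0.8,"ay":0,"az":0,"hand":0.3},{"x":0,"y":-41.4,"z":-1,"ax":0.8,"ay":0,"az":0,"hand":0.3},{"x":0,"y":-41.4,"z":-1,"ax":0.8,"ay":0,"az":0,"hand":0.3},{"x":0,"y":-41.4,"z":-1,"ax":0.8,"ay":0,"az":0,"hand":0.3},{"x":0,"y":-41.4,"z":-1,"ax":0.8,"ay":0,"az":0,"hand":0.3},{"x":0,"y":-41.4,"z":-1,"ax":0.8,"ay":0,"az":0,"hand":0.3},{"x":0,"y":-41.4,"z":-1,"ax":0.8,"ay":0,"az":0,"hand":0.3}]' | head -2
python3 -m jog '[{"x":0,"y":0,"z":0,"ax":0.704,"ay":0,"az":0,"hand":0.3},{"x":0,"y":0,"z":0,"ax":0.704,"ay":0,"az":0,"hand":0.3},{"x":0,"y":0,"z":0,"ax":0.704,"ay":0,"az":0,"hand":0.3},{"x":0,"y":0,"z":0,"ax":0.704,"ay":0,"az":0,"hand":0.3},{"x":0,"y":0,"z":0,"ax":0.704,"ay":0,"az":0,"hand":0.3},{"x":0,"y":0,"z":0,"ax":0.704,"ay":0,"az":0,"hand":0.3},{"x":0,"y":0,"z":0,"ax":0.704,"ay":0,"az":0,"hand":0.3},{"x":0,"y":0,"z":0,"ax":0.704,"ay":0,"az":0,"hand":0.3},{"x":0,"y":0,"z":0,"ax":0.704,"ay":0,"az":0,"hand":0.3}]'
python3 - <<'E'
from h import *
t=snap('top','t10.png'); W=world(t); crate(t,W); w=snap('wrist','w10.png'); print('wrist'); stand(w,world(w))
plan(-.12,-.064)
E
```

```text
clock: 35.3
ee_pos: [0.5486, 0.3101, 0.0286]
orientation: [0.699, -0.111, 0.698, 0.111]
force: [0.1, 0.5, -2.3]
gripper_width: 0.0253
clock: 35.97
ee_pos: [0.5511, 0.3115, 0.1569]
orientation: [0.701, -0.11, 0.695, 0.112]
force: [0.7, 0.9, 0.3]
gripper_width: 0.0504
clock: 36.8
ee_pos: [0.6677, -0.0893, 0.1502]
clock: 37.55
ee_pos: [0.6672, -0.0868, 0.15]
orientation: [0.587, 0.395, 0.587, -0.395]
force: [-0.3, 0.5, -0.6]
gripper_width: 0.0595
cell -0.063 no hub 0
cell 0 151 [array([2.2, 0.2]), array([26.5, 26.6]), np.float64(87.3)] z [0.049  0.0539 0.0564]
cell 0.063 146 [array([66.3, -0.3]), array([26. , 26.3]), np.float64(89.0)] z [0.0486 0.0537 0.0561]
wrist
0.12 none 0
0.04 none 0
-0.04 2996 slope x -0.277 y -0.005 z0 0.0585 bar X -0.056..0.049 Ymed -0.0368 hubtop [array([  6.1, -37.5]), array([26.1, 26. ]), np.float64(1.3)] z 0.0924
-0.12 2853 slope x 0.001 y -0.035 z0 0.0526 bar X -0.055..0.053 Ymed -0.1148 hubtop [array([  -4.7, -114.4]), array([ 36.9, 129.1]), np.float64(90.0)] z 0.2756
now [ 0.6672 -0.0868  0.1499] psi 0.385 q6 -0.52 t 37.65
-> [ 0.668  -0.0874  0.15  ] psi 0.384 | xyz [-0.01  0.05  0.08] a [ 0.001  0.    -0.   ] rows 1
-> [ 0.668  -0.0874  0.065 ] psi 0.384 | xyz [8.5 0.  0. ] a [0. 0. 0.] rows 3
-> [ 0.668  -0.0874  0.15  ] psi 0.384 | xyz [-8.5  0.   0. ] a [0. 0. 0.] rows 3
-> [0.4882 0.2894 0.15  ] psi 1.888 | xyz [  0.    -2.55 -41.67] a [-1.504  0.     0.   ] rows 13
-> [0.4882 0.2894 0.027 ] psi 1.888 | xyz [12.3  0.   0. ] a [0. 0. 0.] rows 3
-> [0.4882 0.2894 0.15  ] psi 1.888 | xyz [-12.3   0.    0. ] a [0. 0. 0.] rows 3
```

```bash
python3 -m jog '[{"x":3,"y":0.05,"z":0.08,"ax":0,"ay":0,"az":0,"hand":0.3},{"x":6,"y":0.05,"z":0.08,"ax":0,"ay":0,"az":0,"hand":0.3},{"x":8.5,"y":0.05,"z":0.08,"ax":0,"ay":0,"az":0,"hand":0.3},{"x":8.5,"y":0.05,"z":0.08,"ax":0,"ay":0,"az":0,"hand":0.3},{"x":8.5,"y":0.05,"z":0.08,"ax":0,"ay":0,"az":0,"hand":-1},{"x":8.5,"y":0.05,"z":0.08,"ax":0,"ay":0,"az":0,"hand":-1},{"x":8.5,"y":0.05,"z":0.08,"ax":0,"ay":0,"az":0,"hand":-1},{"x":8.5,"y":0.05,"z":0.08,"ax":0,"ay":0,"az":0,"hand":-1},{"x":8.5,"y":0.05,"z":0.08,"ax":0,"ay":0,"az":0,"hand":-1},{"x":8.5,"y":0.05,"z":0.08,"ax":0,"ay":0,"az":0,"hand":-1}]'
python3 -m jog '[{"x":0,"y":0,"z":0,"ax":0,"ay":0,"az":0,"hand":-1},{"x":-3,"y":0,"z":0,"ax":0,"ay":0,"az":0,"hand":-1},{"x":-6,"y":0,"z":0,"ax":0,"ay":0,"az":0,"hand":-1},{"x":-8.5,"y":0,"z":0,"ax":0,"ay":0,"az":0,"hand":-1},{"x":-8.5,"y":0,"z":0,"ax":0,"ay":0,"az":0,"hand":-1}]'
python3 -m jog '[{"x":0,"y":-2.55,"z":-41.7,"ax":-0.8,"ay":0,"az":0,"hand":-1},{"x":0,"y":-2.55,"z":-41.7,"ax":-0.8,"ay":0,"az":0,"hand":-1},{"x":0,"y":-2.55,"z":-41.7,"ax":-0.8,"ay":0,"az":0,"hand":-1},{"x":0,"y":-2.55,"z":-41.7,"ax":-0.8,"ay":0,"az":0,"hand":-1},{"x":0,"y":-2.55,"z":-41.7,"ax":-0.8,"ay":0,"az":0,"hand":-1},{"x":0,"y":-2.55,"z":-41.7,"ax":-0.8,"ay":0,"az":0,"hand":-1},{"x":0,"y":-2.55,"z":-41.7,"ax":-0.8,"ay":0,"az":0,"hand":-1},{"x":0,"y":-2.55,"z":-41.7,"ax":-0.8,"ay":0,"az":0,"hand":-1},{"x":0,"y":-2.55,"z":-41.7,"ax":-0.8,"ay":0,"az":0,"hand":-1},{"x":0,"y":-2.55,"z":-41.7,"ax":-0.8,"ay":0,"az":0,"hand":-1}]' | head -2
python3 -m jog '[{"x":0,"y":0,"z":0,"ax":-0.704,"ay":0,"az":0,"hand":-1},{"x":0,"y":0,"z":0,"ax":-0.704,"ay":0,"az":0,"hand":-1},{"x":0,"y":0,"z":0,"ax":-0.704,"ay":0,"az":0,"hand":-1},{"x":0,"y":0,"z":0,"ax":-0.704,"ay":0,"az":0,"hand":-1},{"x":0,"y":0,"z":0,"ax":-0.704,"ay":0,"az":0,"hand":-1},{"x":0,"y":0,"z":0,"ax":-0.704,"ay":0,"az":0,"hand":-1},{"x":0,"y":0,"z":0,"ax":-0.704,"ay":0,"az":0,"hand":-1},{"x":0,"y":0,"z":0,"ax":-0.704,"ay":0,"az":0,"hand":-1},{"x":0,"y":0,"z":0,"ax":-0.704,"ay":0,"az":0,"hand":-1}]'
python3 - <<'E'
from h import *
t=snap('top','t11.png'); W=world(t); stand(t,W)
c=at(CR,CY,-.063,0)
# tipped handle: hub top X~7 , slope -.275
th=np.arctan(.273); X=.007-.0285*np.sin(th); a=at(S,SY,X,-.0375); z=.0933-.0285*np.cos(th)+.001
print('X',X,'z',z); up=np.array([*a,z])+.09*np.array([np.sin(th)*np.cos(SY),np.sin(th)*np.sin(SY),np.cos(th)])
tr=at(TR,TY,-.042,0)
seq((*c,.15,CY+np.pi/2),(*c,.027,CY+np.pi/2),(*c,.15,CY+np.pi/2),(*up,SY,-th),(*a,z,SY,-th),(*a,.16,SY,-th),(*tr,.15,TY+np.pi/2),(*tr,.0255,TY+np.pi/2))
E
```

```text
clock: 38.48
ee_pos: [0.6687, -0.0875, 0.0662]
orientation: [0.587, 0.396, 0.585, -0.395]
force: [-2.0, 1.2, 4.4]
gripper_width: 0.0251
clock: 38.9
ee_pos: [0.6711, -0.0878, 0.1556]
orientation: [0.589, 0.397, 0.584, -0.394]
force: [0.5, -0.4, -1.4]
gripper_width: 0.0256
clock: 39.73
ee_pos: [0.4873, 0.2902, 0.1491]
clock: 40.48
ee_pos: [0.4887, 0.2887, 0.1494]
orientation: [0.698, -0.11, 0.699, 0.11]
force: [0.1, -1.0, -1.4]
gripper_width: 0.025
0.12 none 0
0.04 none 0
-0.04 430 slope x -0.272 y -0.006 z0 0.0607 bar X -0.057..0.048 Ymed -0.0346 hubtop [array([  7.9, -37.3]), array([25.8, 25.7]), np.float64(2.2)] z 0.0943
-0.12 none 0
X -0.0005058250352863282 z 0.06680613540188157
now [0.4888 0.2887 0.1496] psi 1.885 q6 -1.35 t 40.53
-> [0.4892 0.2897 0.15  ] psi 1.888 | xyz [-0.04  0.08  0.06] a [-0.004 -0.     0.   ] rows 1
-> [0.4892 0.2897 0.027 ] psi 1.888 | xyz [12.3  0.   0. ] a [0. 0. 0.] rows 3
-> [0.4892 0.2897 0.15  ] psi 1.888 | xyz [-12.3   0.    0. ] a [0. 0. 0.] rows 3
-> [ 0.6586 -0.0022  0.1536] psi 0.384 | xyz [ -0.36 -33.02   6.98] a [ 1.495  0.2   -0.214] rows 13
-> [ 0.6366 -0.0111  0.0668] psi 0.384 | xyz [ 9. -0. -0.] a [0. 0. 0.] rows 3
-> [ 0.6366 -0.0111  0.16  ] psi 0.384 | xyz [-8.99 -2.45  0.  ] a [0. 0. 0.] rows 3
-> [ 0.5169 -0.245   0.15  ] psi -1.271 | xyz [  6.2  -18.9   17.21] a [1.644 0.22  0.203] rows 14
-> [ 0.5169 -0.245   0.0255] psi -1.271 | xyz [12.45  0.    0.  ] a [0. 0. 0.] rows 3
```

```bash
python3 -m jog '[{"x":4,"y":0.08,"z":0.06,"ax":0,"ay":0,"az":0,"hand":-1},{"x":8,"y":0.08,"z":0.06,"ax":0,"ay":0,"az":0,"hand":-1},{"x":10,"y":0.08,"z":0.06,"ax":0,"ay":0,"az":0,"hand":-1},{"x":11.2,"y":0.08,"z":0.06,"ax":0,"ay":0,"az":0,"hand":-1},{"x":12,"y":0.08,"z":0.06,"ax":0,"ay":0,"az":0,"hand":-1},{"x":12.2,"y":0.08,"z":0.06,"ax":0,"ay":0,"az":0,"hand":-1},{"x":12.2,"y":0.08,"z":0.06,"ax":0,"ay":0,"az":0,"hand":-1}]'
python3 -m jog '[{"x":0,"y":0,"z":0,"ax":0,"ay":0,"az":0,"hand":0.1},{"x":0,"y":0,"z":0,"ax":0,"ay":0,"az":0,"hand":0.1},{"x":0,"y":0,"z":0,"ax":0,"ay":0,"az":0,"hand":0.1},{"x":0,"y":0,"z":0,"ax":0,"ay":0,"az":0,"hand":0.1},{"x":-3,"y":0,"z":0,"ax":0,"ay":0,"az":0,"hand":0.1},{"x":-7,"y":0,"z":0,"ax":0,"ay":0,"az":0,"hand":0.1},{"x":-12.2,"y":0,"z":0,"ax":0,"ay":0,"az":0,"hand":0.1},{"x":-12.2,"y":0,"z":0,"ax":0,"ay":0,"az":0,"hand":0.1}]'
python3 -m jog '[{"x":-0.4,"y":-33,"z":7,"ax":0.8,"ay":0,"az":0,"hand":0.3},{"x":-0.4,"y":-33,"z":7,"ax":0.8,"ay":0,"az":0,"hand":0.3},{"x":-0.4,"y":-33,"z":7,"ax":0.8,"ay":0,"az":0,"hand":0.3},{"x":-0.4,"y":-33,"z":7,"ax":0.8,"ay":0,"az":0,"hand":0.3},{"x":-0.4,"y":-33,"z":7,"ax":0.8,"ay":0,"az":0,"hand":0.3},{"x":-0.4,"y":-33,"z":7,"ax":0.8,"ay":0,"az":0,"hand":0.3},{"x":-0.4,"y":-33,"z":7,"ax":0.8,"ay":0,"az":0,"hand":0.3},{"x":-0.4,"y":-33,"z":7,"ax":0.8,"ay":0,"az":0,"hand":0.3},{"x":-0.4,"y":-33,"z":7,"ax":0.8,"ay":0,"az":0,"hand":0.3}]' | head -2
python3 -m jog '[{"x":0,"y":0,"z":0,"ax":0.704,"ay":0,"az":0,"hand":0.3},{"x":0,"y":0,"z":0,"ax":0.704,"ay":0,"az":0,"hand":0.3},{"x":0,"y":0,"z":0,"ax":0.704,"ay":0,"az":0,"hand":0.3},{"x":0,"y":0,"z":0,"ax":0.704,"ay":0,"az":0,"hand":0.3},{"x":0,"y":0,"z":0,"ax":0.704,"ay":0,"az":0,"hand":0.3},{"x":0,"y":0,"z":0,"ax":0.704,"ay":0,"az":0,"hand":0.3},{"x":0,"y":0,"z":0,"ax":0.704,"ay":0,"az":0,"hand":0.3},{"x":0,"y":0,"z":0,"ax":0.704,"ay":0,"az":0,"hand":0.3},{"x":0,"y":0,"z":0,"ax":0.704,"ay":0,"az":0,"hand":0.3}]'
python3 -m jog '[{"x":0,"y":0,"z":0,"ax":0,"ay":0,"az":-0.12,"hand":0.3},{"x":0,"y":0,"z":0,"ax":0,"ay":0,"az":-0.24,"hand":0.3},{"x":0,"y":0,"z":0,"ax":0,"ay":0,"az":-0.266,"hand":0.3},{"x":0,"y":0,"z":0,"ax":0,"ay":0,"az":-0.266,"hand":0.3},{"x":0,"y":0,"z":0,"ax":0,"ay":0,"az":-0.266,"hand":0.3}]'
python3 - <<'E'
from h import *
t=snap('top','t12.png'); W=world(t); crate(t,W); w=snap('wrist','w12.png'); print('wrist'); stand(w,world(w))
th=.266; X=.007-.0285*np.sin(th); a=at(S,SY,X,-.0375); z=.0668
s,p,R=cur(); print(R.round(3)); n=np.array([np.sin(th)*np.cos(SY),np.sin(th)*np.sin(SY),np.cos(th)]); up=np.array([*a,z])+.09*n
tr=at(TR,TY,-.042,0)
seq((*up,SY,-th),(*a,z,SY,-th),(*a,.16,SY,-th),(*a,.16,SY),(*tr,.15,TY+np.pi/2),(*tr,.0255,TY+np.pi/2))
E
```

```text
clock: 41.12
ee_pos: [0.4898, 0.29, 0.0285]
orientation: [0.699, -0.111, 0.698, 0.111]
force: [-0.3, 0.3, -1.0]
gripper_width: 0.0256
clock: 41.78
ee_pos: [0.4922, 0.2916, 0.1563]
orientation: [0.701, -0.11, 0.695, 0.112]
force: [0.9, 0.0, -0.3]
gripper_width: 0.0505
clock: 42.53
ee_pos: [0.6616, -0.0079, 0.1541]
clock: 43.28
ee_pos: [0.6584, -0.0019, 0.1539]
orientation: [0.587, 0.395, 0.587, -0.395]
force: [-0.6, -0.4, -0.7]
gripper_width: 0.0598
clock: 43.7
ee_pos: [0.6585, -0.0017, 0.153]
orientation: [0.529, 0.314, 0.634, -0.469]
force: [0.7, -0.9, -0.0]
gripper_width: 0.0597
cell -0.063 153 [array([-60.1,  -0.7]), array([26.4, 26.2]), np.float64(2.2)] z [0.0498 0.054  0.0569]
cell 0 150 [array([2. , 0.5]), array([26.2, 25.8]), np.float64(2.7)] z [0.0499 0.0538 0.0561]
cell 0.063 147 [array([66.2, -0.2]), array([25.8, 26.4]), np.float64(0.4)] z [0.0488 0.0536 0.0562]
wrist
0.12 none 0
0.04 none 0
-0.04 2739 slope x -0.278 y -0.034 z0 0.0572 bar X -0.055..0.050 Ymed -0.0321 hubtop [array([ 24.8, -33.1]), array([ 34.2, 100.3]), np.float64(90.0)] z 0.2639
-0.12 none 0
[[-0.243  0.895  0.374]
 [-0.098  0.361 -0.927]
 [-0.965 -0.262 -0.   ]]
now [ 0.6581 -0.0022  0.154 ] psi 0.384 q6 -0.32 t 43.8
-> [ 0.6585 -0.0022  0.1536] psi 0.384 | xyz [0.03 0.05 0.01] a [-0.    -0.    -0.001] rows 1
-> [ 0.6366 -0.0111  0.0668] psi 0.384 | xyz [ 9. -0. -0.] a [0. 0. 0.] rows 3
-> [ 0.6366 -0.0111  0.16  ] psi 0.384 | xyz [-8.99 -2.45  0.  ] a [0. 0. 0.] rows 3
-> [ 0.6366 -0.0111  0.16  ] psi 0.384 | xyz [0. 0. 0.] a [-0.    -0.     0.266] rows 3
-> [ 0.5169 -0.245   0.15  ] psi -1.271 | xyz [  1.   -19.86  17.21] a [1.655 0.    0.   ] rows 14
-> [ 0.5169 -0.245   0.0255] psi -1.271 | xyz [12.45  0.    0.  ] a [0. 0. 0.] rows 3
```

View pics/w12.png

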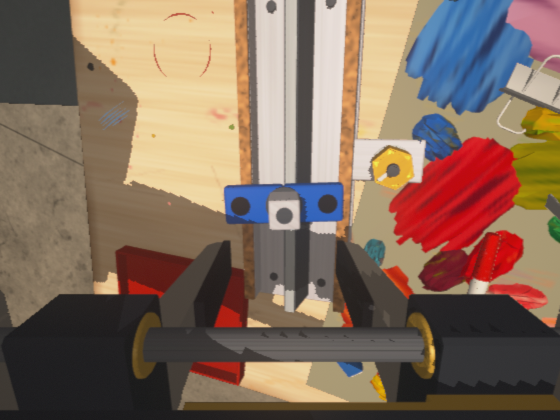

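```bash
python3 -m jog '[{"x":3,"y":0.05,"z":0,"ax":0,"ay":0,"az":0,"hand":0.3},{"x":6,"y":0.05,"z":0,"ax":0,"ay":0,"az":0,"hand":0.3},{"x":8.9,"y":0.05,"z":0,"ax":0,"ay":0,"az":0,"hand":0.3},{"x":8.9,"y":0.05,"z":0,"ax":0,"ay":0,"az":0,"hand":0.3},{"x":8.9,"y":0.05,"z":0,"ax":0,"ay":0,"az":0,"hand":-1},{"x":8.9,"y":0.05,"z":0,"ax":0,"ay":0,"az":0,"hand":-1},{"x":8.9,"y":0.05,"z":0,"ax":0,"ay":0,"az":0,"hand":-1},{"x":8.9,"y":0.05,"z":0,"ax":0,"ay":0,"az":0,"hand":-1},{"x":8.9,"y":0.05,"z":0,"ax":0,"ay":0,"az":0,"hand":-1},{"x":8.9,"y":0.05,"z":0,"ax":0,"ay":0,"az":0,"hand":-1}]'
python3 -m jog '[{"x":0,"y":0,"z":0,"ax":0,"ay":0,"az":0,"hand":-1},{"x":-3,"y":-0.8,"z":0,"ax":0,"ay":0,"az":0,"hand":-1},{"x":-6,"y":-1.6,"z":0,"ax":0,"ay":0,"az":0,"hand":-1},{"x":-9,"y":-2.4,"z":0,"ax":0,"ay":0,"az":0,"hand":-1},{"x":-9,"y":-2.4,"z":0,"ax":0,"ay":0,"az":0,"hand":-1}]'
python3 -m jog '[{"x":0,"y":0,"z":0,"ax":0,"ay":0,"az":0.12,"hand":-1},{"x":0,"y":0,"z":0,"ax":0,"ay":0,"az":0.24,"hand":-1},{"x":0,"y":0,"z":0,"ax":0,"ay":0,"az":0.266,"hand":-1},{"x":0,"y":0,"z":0,"ax":0,"ay":0,"az":0.266,"hand":-1},{"x":0,"y":0,"z":0,"ax":0,"ay":0,"az":0.266,"hand":-1}]'
python3 -m jog '[{"x":1,"y":-19.85,"z":17.2,"ax":0.9,"ay":0,"az":0,"hand":-1},{"x":1,"y":-19.85,"z":17.2,"ax":0.9,"ay":0,"az":0,"hand":-1},{"x":1,"y":-19.85,"z":17.2,"ax":0.9,"ay":0,"az":0,"hand":-1},{"x":1,"y":-19.85,"z":17.2,"ax":0.9,"ay":0,"az":0,"hand":-1},{"x":1,"y":-19.85,"z":17.2,"ax":0.9,"ay":0,"az":0,"hand":-1},{"x":1,"y":-19.85,"z":17.2,"ax":0.9,"ay":0,"az":0,"hand":-1},{"x":1,"y":-19.85,"z":17.2,"ax":0.9,"ay":0,"az":0,"hand":-1},{"x":1,"y":-19.85,"z":17.2,"ax":0.9,"ay":0,"az":0,"hand":-1},{"x":1,"y":-19.85,"z":17.2,"ax":0.9,"ay":0,"az":0,"hand":-1}]' | head -2
python3 -m jog '[{"x":0,"y":0,"z":0,"ax":0.755,"ay":0,"az":0,"hand":-1},{"x":0,"y":0,"z":0,"ax":0.755,"ay":0,"az":0,"hand":-1},{"x":0,"y":0,"z":0,"ax":0.755,"ay":0,"az":0,"hand":-1},{"x":0,"y":0,"z":0,"ax":0.755,"ay":0,"az":0,"hand":-1},{"x":0,"y":0,"z":0,"ax":0.755,"ay":0,"az":0,"hand":-1},{"x":0,"y":0,"z":0,"ax":0.755,"ay":0,"az":0,"hand":-1},{"x":0,"y":0,"z":0,"ax":0.755,"ay":0,"az":0,"hand":-1},{"x":0,"y":0,"z":0,"ax":0.755,"ay":0,"az":0,"hand":-1},{"x":0,"y":0,"z":0,"ax":0.755,"ay":0,"az":0,"hand":-1}]'
python3 - <<'E'
from h import *
w=snap('wrist','w13.png')
tr=at(TR,TY,-.042,0)
seq((*tr,.15,TY+np.pi/2),(*tr,.0255,TY+np.pi/2),(*tr,.15,TY+np.pi/2),(.4,-.1,.3,TY+np.pi/2))
E
```

```text
clock: 44.63
ee_pos: [0.638, -0.0105, 0.069]
orientation: [0.529, 0.315, 0.633, -0.47]
force: [0.3, 0.6, 5.9]
gripper_width: 0.0251
clock: 45.05
ee_pos: [0.6409, -0.0103, 0.1672]
orientation: [0.531, 0.316, 0.631, -0.468]
force: [1.3, -0.4, -1.1]
gripper_width: 0.0253
clock: 45.47
ee_pos: [0.6372, -0.0107, 0.161]
orientation: [0.586, 0.396, 0.586, -0.396]
force: [0.2, 0.6, -2.3]
gripper_width: 0.0247
clock: 46.22
ee_pos: [0.5183, -0.2448, 0.1507]
clock: 46.97
ee_pos: [0.5185, -0.2434, 0.1509]
orientation: [-0.107, -0.699, -0.108, 0.699]
force: [1.0, -0.6, -1.8]
gripper_width: 0.0252
now [ 0.5183 -0.2436  0.1509] psi -1.267 q6 0.82 t 47.02
-> [ 0.5169 -0.245   0.15  ] psi -1.271 | xyz [0.09 0.09 0.18] a [0.004 0.    0.   ] rows 1
-> [ 0.5169 -0.245   0.0255] psi -1.271 | xyz [12.45  0.    0.  ] a [0. 0. 0.] rows 3
-> [ 0.5169 -0.245   0.15  ] psi -1.271 | xyz [-12.45   0.     0.  ] a [0. 0. 0.] rows 3
-> [ 0.4 -0.1  0.3] psi -1.271 | xyz [-15.   -17.31   6.88] a [0. 0. 0.] rows 6
```

View pics/w13.png

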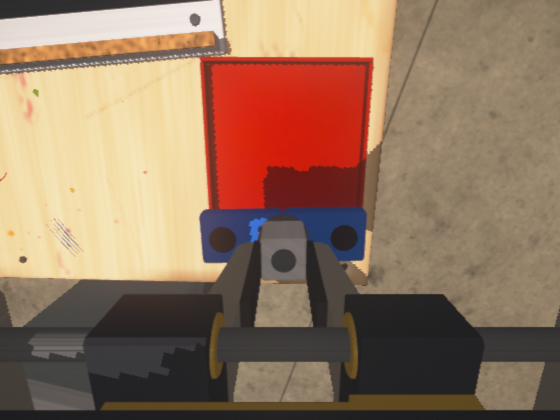

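```bash
python3 -m jog '[{"x":4,"y":0.09,"z":0.18,"ax":0,"ay":0,"az":0,"hand":-1},{"x":8,"y":0.09,"z":0.18,"ax":0,"ay":0,"az":0,"hand":-1},{"x":10,"y":0.09,"z":0.18,"ax":0,"ay":0,"az":0,"hand":-1},{"x":11.4,"y":0.09,"z":0.18,"ax":0,"ay":0,"az":0,"hand":-1},{"x":12.2,"y":0.09,"z":0.18,"ax":0,"ay":0,"az":0,"hand":-1},{"x":12.4,"y":0.09,"z":0.18,"ax":0,"ay":0,"az":0,"hand":-1},{"x":12.4,"y":0.09,"z":0.18,"ax":0,"ay":0,"az":0,"hand":-1}]'
python3 -m jog '[{"x":0,"y":0,"z":0,"ax":0,"ay":0,"az":0,"hand":0.1},{"x":0,"y":0,"z":0,"ax":0,"ay":0,"az":0,"hand":0.1},{"x":0,"y":0,"z":0,"ax":0,"ay":0,"az":0,"hand":0.1},{"x":0,"y":0,"z":0,"ax":0,"ay":0,"az":0,"hand":0.1},{"x":-3,"y":0,"z":0,"ax":0,"ay":0,"az":0,"hand":0.1},{"x":-7,"y":0,"z":0,"ax":0,"ay":0,"az":0,"hand":0.1},{"x":-12.4,"y":0,"z":0,"ax":0,"ay":0,"az":0,"hand":0.1},{"x":-12.4,"y":0,"z":0,"ax":0,"ay":0,"az":0,"hand":0.1}]'
python3 -m jog '[{"x":-15,"y":-17.3,"z":-2,"ax":0,"ay":0,"az":0,"hand":0.3},{"x":-15,"y":-17.3,"z":-2,"ax":0,"ay":0,"az":0,"hand":0.3},{"x":-15,"y":-17.3,"z":-2,"ax":0,"ay":0,"az":0,"hand":0.3},{"x":-15,"y":-17.3,"z":-2,"ax":0,"ay":0,"az":0,"hand":0.3},{"x":-15,"y":-17.3,"z":-2,"ax":0,"ay":0,"az":0,"hand":0.3},{"x":-15,"y":-17.3,"z":-2,"ax":0,"ay":0,"az":0,"hand":0.3},{"x":-15,"y":-17.3,"z":-2,"ax":0,"ay":0,"az":0,"hand":0.3},{"x":-15,"y":-17.3,"z":-2,"ax":0,"ay":0,"az":0,"hand":0.3},{"x":-15,"y":-17.3,"z":-2,"ax":0,"ay":0,"az":0,"hand":0.3}]'
python3 - <<'E'
from h import *
t=snap('top','t14.png'); W=world(t); crate(t,W); handles(t,W,roi=(.55,-.23,.1)); handles(t,W,lo=.062,hi=.075,big=30,roi=(.706,.058,.04))
print(np.round(TR*1000))
E
```

```text
clock: 47.6
ee_pos: [0.5165, -0.2454, 0.027]
orientation: [-0.106, -0.699, -0.106, 0.699]
force: [0.2, 0.4, -1.3]
gripper_width: 0.0253
clock: 48.27
ee_pos: [0.5192, -0.247, 0.1572]
orientation: [0.107, 0.702, 0.104, -0.697]
force: [1.0, -0.8, 0.1]
gripper_width: 0.0503
clock: 49.02
ee_pos: [0.4842, -0.0749, 0.3]
orientation: [-0.105, -0.699, -0.105, 0.7]
force: [-0.4, -0.4, -0.5]
gripper_width: 0.0598
cell -0.063 154 [array([-60.3,  -0.2]), array([26.3, 25.8]), np.float64(88.9)] z [0.0502 0.0535 0.0561]
cell 0 149 [array([2.3, 0.3]), array([26.1, 25.8]), np.float64(88.6)] z [0.0486 0.0537 0.0563]
cell 0.063 145 [array([66.5, -0.2]), array([26.1, 26.3]), np.float64(90.0)] z [0.0492 0.0536 0.0564]
hub [281. 169.] [706.7  58.3] [31.6 29.1] 1.0 z 0.0689
[ 557. -233.]
```

View pics/t14.png

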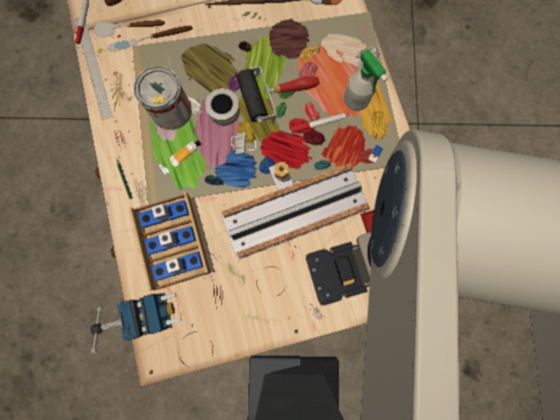

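Run:
```python
from h import *
s=snap('scene','s15.png'); W=world(s); print(W[0,0]); handles(s,W,lo=.046,hi=.058,big=20,roi=(.54,-.23,.12))
D=W[...,:2]-TR; c,q=np.cos(TY),np.sin(TY); X=D[...,0]*c+D[...,1]*q; Y=-D[...,0]*q+D[...,1]*c; z=W[...,2]
k=(abs(X)<.09)&(abs(Y)<.08)&(z>.008)&(z<.03)
hsv=cv2.cvtColor(s['color'],cv2.COLOR_RGB2HSV); b=k&(hsv[...,0]>95)&(hsv[...,0]<128)&(hsv[...,1]>100)
print(b.sum(),X[b].min(),X[b].max(),Y[b].min(),Y[b].max(),np.percentile(z[b],[5,50,95]))
cv2.imwrite('pics/s15c.png',cv2.resize(s['color'][150:370,120:440,::-1],None,fx=2,fy=2))
```

```text
[0.32409405 2.21596851 0.27137297]
hub [338. 307.] [ 515.8 -246.2] [27.6 25.6] 16.4 z 0.0518
568 -0.06186125730736221 -0.027091523476265172 -0.05576511673407483 0.05220001981372636 [0.01049625 0.01758471 0.01986072]
```

View pics/s15c.png

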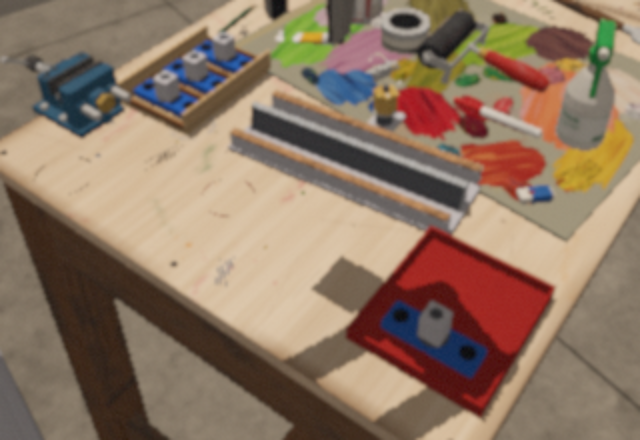

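The picture shows the tipped handle flat in the tray at crop (435,335), three upright handles in the crate, an empty stand, and the bystanders where they were.

```bash
python3 -c "
from workcell import arm
print(arm.close_job())"
```

```text
the job is handed in; nothing more can be done
None
```

The job is done and handed in at about 49 s of the 210 s allowed.

- **Nut:** I turned it clockwise in one continuous grasp. At the stop the torque rose from 0.06 to 0.79 N m. A wrist picture put its flats at 18° (mod 60), against 17.5° expected there.
- **Balance test:** Four handles were present, and I set all four side by side on the knife edge and let go. The measured slopes were about 0.00 for three of them and -0.245 for the one second from the right, which tipped.
- **Sorting:** The three level handles stand upright, one per cell, in the crate, with hub tops at 54 mm and within about 4 mm of the cell centres. The tipped handle lies flat in the scrap tray.
- **Last checks:** The top camera could not see the tray because the arm hid it, so I checked the tray with the scene camera. Nothing else in the pictures looked disturbed. No check failed. The tipped handle shifted a few millimetres on the stand after the first pick; I located it again before gripping it.

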